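# Pack the picnic crate

## Robot

A 7-joint arm with a two-finger parallel gripper is mounted at the origin on a cart in front of the work surface, level with it; the furniture and walls round the work are solid. World frame = base frame: x ahead of the robot, y to its left, z up, the work surface at z = 0. Lengths are in m, angles in rad, forces in N, time in s.
With the tool pointing down it reaches from about 0.35 to 0.9 m from the base axis. Payload 8.1 kg.
Tool frame: the origin (TCP) lies at the very end of the fingers, on their centre line; the grasp point (between the pads) lies 19 mm behind it; z points along the fingers, y is the line along which they close (so a half turn about z gives the same grasp; the last joint's range is limited). The gripper opens to 92 mm and grips with 3 to 60 N. Pads are 19 mm wide; open, the fingers measure 130 mm over their backs; the gripper's body (75 mm by 190 mm) begins 47 mm behind the grasp point.
Start: joints at [1.192, 0.434, 0.025, 1.573, -0.012, 1.134, -0.075], TCP at [0.17, -0.601, 0.227] pointing down, gripper open.
Joint ranges: [-2.62, 2.62], [-0.44, 2.09], [-1.27, 1.32], [0.08, 2.57], [-1.32, 4.46], [0.12, 2], [-2.74, 2.74]. Speed limits (rad/s): [2.22, 2.22, 3.01, 3.01, 3.14, 3.14, 3.14].

## Interface

Orientations are given as a rotation vector (axis times angle).
In Python, from cell import arm gives the robot as it stands.
- The arm moves only by the tool drive_tool, never from a script. Its argument "targets" is a list of rows, each a list of 7 numbers: the turn, a rotation vector about the world's x, y, z in units of 5 degrees (1.0 is 5 degrees), then the shift along the world's x, y, z in units of 40 mm (1.0 is 40 mm), then the opening, from 0 (shut) to 1 (fully open). In form: [[wx, wy, wz, dx, dy, dz, fingers], ...]. A call has 1 to 5 rows; each row is the pose to reach, as a shift and turn from the pose commanded when the call began; what a row does not reach only later rows make up. A row lasts 1/10 s, in which the tool goes at most 50 mm and 8.59 degrees, less where a joint would pass 70% of its speed; a pose out of reach is approached as far as the arm can. A call with a gripper value outside its range is refused whole. The fingers move at their own pace and stop on an object; "force" is the grip in N (left out, the last holds). Time passes only in rows, so rows that repeat a pose let the fingers close. It gives the time, the measured TCP pose, the force, the opening and the grip force at its end, in the units of the state.
- arm.observe(): the state, without advancing time (a new reading comes with each control period).
- arm.get_image(name): name is "scene" or "top" or "wrist"; returns a dict with "pixels" (400x640x3 uint8, red, green, blue), "intrinsics" (3x3 intrinsics, pixels), "k1" (the pictures are not rectified: a ray, as slopes to the right and down, at radius r is drawn at 1 + k1 r^2 times it, then the intrinsics apply), "rvec" (rotation vector, rad) and "tvec" (3), from world to camera coordinates, as OpenCV has them; the wrist camera has in their place "mount" (4x4, takes a point from camera to tool coordinates, whose origin is the TCP and whose axes are the flange's). Camera axes: x right, y down, z forward; pixel columns grow to the right and rows downward; lengths in m; the calibration is good to about 2 mm. A picture is of the moment at which its call begins: read the wrist's pose just before it. There is no depth.
- arm.sign_off(): hands the job in; it is judged then, once.
The state is a dict: "clock": time; "joints": joint angles; "dq": joint speeds; "joint_efforts": joint torques, N m; "position": TCP position; "ee_rot": TCP orientation; "force": force on the tool from outside, world axes, zero at the start; "ft_torque": the same for the moment, N m; "width": opening from 0.0 (shut) to 1.0 (fully open); "gripper_force": force on a finger pad.
Only numpy, scipy, OpenCV 4.12 (cv2) and the standard library are available. Lean on these libraries where they do the work, as an engineer would, in place of code of your own. Each camera call takes 0.05 s, during which the arm holds its last target. There are 200 camera calls.

## Task

Pack the little wooden picnic crate: stand the metal biscuit tin, the honey jar, the steel tumbler and the pepper grinder in it together, all upright with their bases flat on the crate's floor. It is a close fit, so plan what goes where and in which order. Do not push about or knock over the other things on the worktop.

Things in the scene. Friction and masses are not known exactly. Their poses are not given: they have to be found in the camera images.
- crate: low open crate of pale boards, 50 mm high, fixed to the worktop. Inside 138 mm along its x, 144 mm along its y; walls 9 mm; flat floor 8 mm above the worktop. Origin: centre of the underside; z up. One way all fits: tin along y by one wall, grinder standing at the tin's end; tumbler beside the tin, jar beside the grinder; 8 to 9 mm to spare across tin and tumbler, and along tin and grinder.
- tin: plain bare-metal rectangular biscuit tin with a lid that is fixed on, 60 mm along its x, 100 mm along its y, 84 mm high, 0.3 kg or so; to be gripped across its 60 mm width; its yaw may be any. Origin: centre of the underside, z up.
- honey_jar: jar of pale honey with a metal lid (fixed), round, 60 mm across, 90 mm high, lid (58 mm across) the top 12 to 20 mm, about 0.34 kg. Origin: centre of the underside, z up.
- steel_tumbler: small bare-steel drinking cup without handle, open at the top, 70 mm across at the rim, 58 mm at the base, 87 mm high, 0.12 kg or so. Origin: centre of the underside, z up.
- pepper_grinder: small black pepper grinder, about 35 mm across, 106 mm high, 0.09 kg or so. Origin: centre of the underside, z up.
- thermos: bystander: maroon upright flask with a pink lid, 70 mm across, 178 mm high. Origin: centre of the underside, z up.
- clear_bottle: bystander: tall clear bottle, 66 mm across, 253 mm high. Origin: centre of the underside, z up.
- glass_tumbler: bystander: greenish drinking glass, 76 mm across, 86 mm high. Origin: centre of the underside, z up.
- garlic: bystander: bulb of garlic, 60 mm across, 58 mm high. Origin: centre of the underside, z up.
- jar_white_lid: bystander: tall glass jar with a white lid, 86 mm across, 198 mm high. Origin: centre of the underside, z up.
- plate: bystander: small plate, 165 mm across, 21 mm high, at the left end. Origin: centre of the underside, z up.
- pantry_jars: fixed group of three small spice jars behind the crate, within 50 mm of the origin, up to 98 mm high. Above and behind, a fixed wall cabinet hangs from 458 mm up, its front (with handles) at world x = 580 mm, for world y above -50 mm: keep wrist and elbow clear of it. Origin: centre of the underside, z up.
Things that resemble listed ones, but are neither listed nor needed, are in the scene too. What is shaped like the steel_tumbler but purple is not meant.

How it is judged:
By the outcome, as a careful person would: the job done as asked, in the order asked, and still so for the second after the job is handed in, with the robot touching nothing.
It also fails if it takes over 72 s, if anything falls off the work surface, if the arm or the gripper's body presses on something with over 40 N, if the wrist force passes 120 N, or if a joint passes its speed limit or range.

## Working session

There is one attempt and no reset: what is moved stays moved. The work goes in short steps, Python scripts to look and compute and a tool call to move; the robot and the scene stay as the last step left them, time stands still between calls to the robot, and variables do not carry over. Pictures are saved under pics/ and viewed, at most 10 in all, crops included, and the job is handed in when it is done.

Besides the shell and the picture viewer there is one more tool, called as name([rows], argument=value, ...), one row to a line, values as JSON. drive_tool: Moves the arm, as the interface text tells. Its arguments: {"type":"object","properties":{"targets":{"type":"array"},"force":{"type":"number"}},"required":["targets"]}

```bash
mkdir -p pics; ls
cat > h.py <<'E'
import numpy as np, cv2
from scipy.spatial.transform import Rotation as R
from cell import arm
def grab(name,fn=None):
    st=arm.observe(); im=arm.get_image(name)
    if 'mount' in im:
        T=np.eye(4); T[:3,:3]=R.from_rotvec(st['ee_rot']).as_matrix(); T[:3,3]=st['position']
        C=T@np.array(im['mount'])
    else:
        W=np.eye(4); W[:3,:3]=R.from_rotvec(np.ravel(im['rvec'])).as_matrix(); W[:3,3]=np.ravel(im['tvec']); C=np.linalg.inv(W)
    d=dict(px=np.array(im['pixels']),K=np.array(im['intrinsics']),k1=im['k1'],C=C,name=name)
    if fn: np.savez('pics/'+fn+'.npz',**d); cv2.imwrite('pics/'+fn+'.png',d['px'][:,:,::-1])
    return d
def load(fn): return dict(np.load('pics/'+fn+'.npz'))
def ray(d,uv):
    D=np.array([float(d['k1']),0,0,0,0])
    n=cv2.undistortPoints(np.array(uv,float).reshape(-1,1,2),d['K'],D).reshape(-1,2)
    return d['C'][:3,3], np.c_[n,np.ones(len(n))]@d['C'][:3,:3].T
def plane(d,uv,z):
    o,r=ray(d,uv); return o+r*((z-o[2])/r[:,2])[:,None]
def proj(d,P):
    W=np.linalg.inv(d['C']); D=np.array([float(d['k1']),0,0,0,0])
    return cv2.projectPoints(np.array(P,float).reshape(-1,3),cv2.Rodrigues(W[:3,:3])[0],W[:3,3],d['K'],D)[0].reshape(-1,2)
E
python3 - <<'E'
from h import *
np.set_printoptions(precision=4,suppress=True)
a=grab('top','top0');b=grab('scene','sc0');w=grab('wrist')
for d in(a,b,w): print(d['name'],d['K'].ravel()[[0,2,4,5]],d['k1'],d['C'])
s=arm.observe();print(s)
E
```

```text
pics
top [437.9715 312.776  437.9715 193.69  ] -0.09375618924772627 [[ 0.3498 -0.899   0.2634  0.1293]
 [-0.9368 -0.333   0.1075 -0.0811]
 [-0.0089 -0.2844 -0.9587  1.5023]
 [ 0.      0.      0.      1.    ]]
scene [378.7425 315.2031 378.7425 203.4933] -0.011235103466336384 [[-0.5052 -0.5313  0.6801 -0.362 ]
 [-0.8627  0.2918 -0.413   0.6681]
 [ 0.021  -0.7954 -0.6058  0.835 ]
 [ 0.      0.      0.      1.    ]]
wrist [323.9731 318.585  323.9731 200.4985] -0.0504009211952201 [[ 0.272  -0.9232 -0.2715  0.2442]
 [-0.9623 -0.2614 -0.0752 -0.5803]
 [-0.0015  0.2817 -0.9595  0.3833]
 [ 0.      0.      0.      1.    ]]
{'clock': 0.15, 'joints': array([ 1.1924,  0.4351,  0.025 ,  1.5739, -0.0116,  1.1339, -0.0751]), 'dq': array([ 0.0011, -0.0017,  0.001 , -0.0013,  0.0001,  0.0014,  0.0009]), 'joint_efforts': array([  0.002 , -66.8263,   0.9861, -31.4695,  -0.0604,   0.0393,
         0.0001]), 'position': array([ 0.17  , -0.6011,  0.2261]), 'ee_rot': array([-3.1107, -0.4315,  0.0004]), 'force': array([ 0.4643,  0.3295, -0.329 ]), 'ft_torque': array([-0.007 ,  0.0702, -0.0274]), 'gripper_force': 0.0, 'width': 0.9995208873472017}
```

View pics/top0.png

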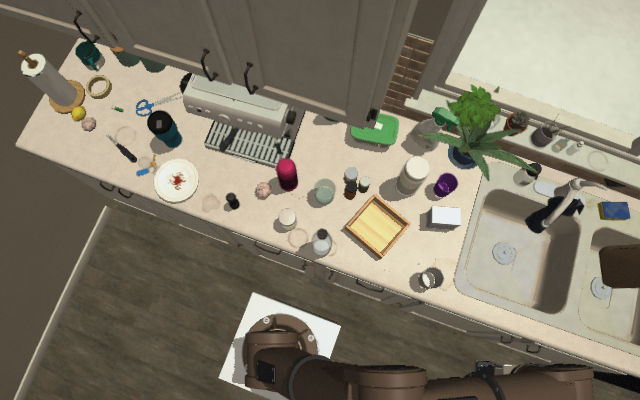

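View pics/sc0.png

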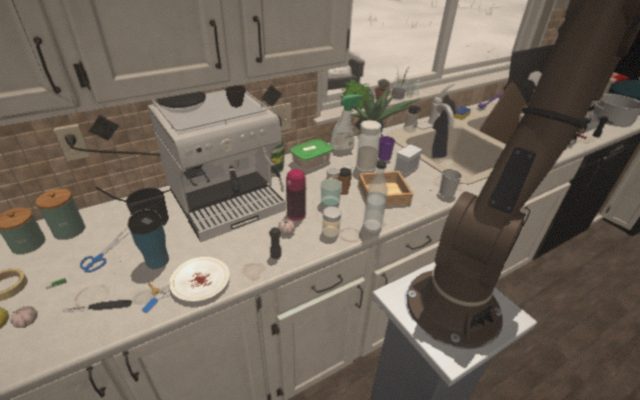

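The top view shows the crate at (377,227), a box that should be the tin at (445,217), a steel cup at (430,279), a pale jar at (288,217) and a black grinder at (233,201). The lookalike is the purple cup at (445,185). I'll confirm these in an enlarged crop.

Run:
```python
from h import *
a=load('top0')['px'][:,:,::-1];b=load('sc0')['px'][:,:,::-1]
c=cv2.resize(a[150:300,205:470],None,fx=3,fy=3,interpolation=cv2.INTER_CUBIC)[:,:795]
d=cv2.resize(b[120:270,240:505],None,fx=3,fy=3,interpolation=cv2.INTER_CUBIC)[:,:795]
cv2.imwrite('pics/c1.png',c); cv2.imwrite('pics/c2.png',d)
```

```text
(no output)
```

View pics/c1.png

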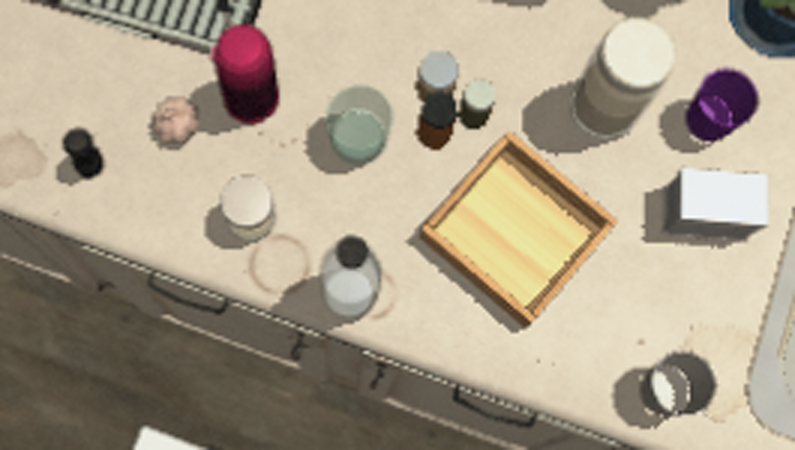

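View pics/c2.png

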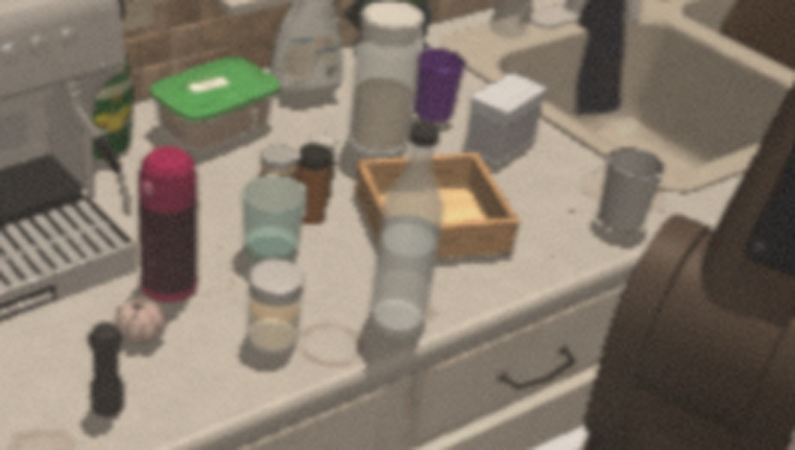

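The crops confirm all four. The plain grey box (crop 722,197) is the tin. The bare-steel open cup (685,382) is the tumbler, and the purple one (722,103) isn't. The pale jar with the metal lid (246,198) is the honey jar; the tall white-lidded one (635,52) isn't. The black grinder is at (78,140).

Run:
```python
from h import *
np.set_printoptions(precision=4,suppress=True)
a=load('top0')
f=lambda p,z:plane(a,np.array(p,float)/3+[204.67,149.67],z)
t=f([(682,170),(767,174),(766,222),(677,218)],.084);print('tin',t.mean(0),np.linalg.norm(np.diff(t[[0,1,2,3,0]],axis=0),axis=1),np.degrees(np.arctan2(*np.diff(t[[0,1,2,3,0]],axis=0)[:,1::-1].T)[::1]))
t=f([(510,135),(615,220),(530,325),(423,231)],.05);print('crate',t.mean(0),np.linalg.norm(np.diff(t[[0,1,2,3,0]],axis=0),axis=1),np.degrees(np.arctan2(np.diff(t[[0,1,2,3,0]],axis=0)[:,1],np.diff(t[[0,1,2,3,0]],axis=0)[:,0])));print(t)
for n,p,z in [('tumb',(685,382),.087),('jar',(246,198),.09),('grind',(78,140),.106),('bottle',(352,250),.253),('thermos',(243,50),.178),('wjar',(637,55),.198),('glass',(360,112),.086),('pj1',(438,72),.098),('pj2',(438,110),.098),('pj3',(478,97),.07),('garlic',(174,118),.05),('purple',(728,95),.087)]: print(n,f([p],z)[0])
```

```text
tin [ 0.6041 -0.3657  0.084 ] [0.0966 0.0555 0.1001 0.0559] [ -72.5176 -166.0214  107.5285   10.421 ]
crate [ 0.5004 -0.1643  0.05  ] [0.1533 0.1563 0.1581 0.1524] [-110.6195  159.8823   67.9655  -21.8941]
[[ 0.5994 -0.1202  0.05  ]
 [ 0.5454 -0.2637  0.05  ]
 [ 0.3986 -0.2099  0.05  ]
 [ 0.458  -0.0634  0.05  ]]
tumb [ 0.3907 -0.3827  0.087 ]
jar [0.416  0.1319 0.09  ]
grind [0.4092 0.3292 0.106 ]
bottle [ 0.3705 -0.0077  0.253 ]
thermos [0.5489 0.1813 0.178 ]
wjar [ 0.6822 -0.2152  0.198 ]
glass [0.5546 0.0482 0.086 ]
pj1 [ 0.6261 -0.0193  0.098 ]
pj2 [ 0.5836 -0.034   0.098 ]
pj3 [ 0.6234 -0.071   0.07  ]
garlic [0.4838 0.2511 0.05  ]
purple [ 0.7194 -0.3386  0.087 ]
```

drive_tool([
  [0, 0, 0, 0.5, 0.6, 0.5, 1],
  [0, 0, 0, 1.2, 1.4, 0.9, 1],
  [0, 0, 0, 1.9, 2.2, 1.3, 1],
  [0, 0, 0, 2.6, 3.0, 1.7, 1],
  [0, 0, 0, 3.3, 3.8, 2.0, 1],
])

```text
clock: 0.65
position: [0.3031, -0.4481, 0.3076]
ee_rot: [3.111, 0.431, 0.0]
force: [-0.3, -1.1, 0.7]
width: 1.004
gripper_force: 0.0
```

drive_tool([
  [0, 0, 0, 0.7, 0.8, 0.2, 1],
  [0, 0, 0, 1.4, 1.6, 0.4, 1],
  [0, 0, 0, 2.1, 2.4, 0.5, 1],
  [0, 0, 0, 2.8, 3.2, 0.5, 1],
  [0, 0, 0, 3.5, 4.0, 0.5, 1],
])

```text
clock: 1.15
position: [0.443, -0.288, 0.3269]
ee_rot: [3.112, 0.431, 0.0]
force: [1.1, -0.8, 0.2]
width: 1.003
gripper_force: 0.0
```

drive_tool([
  [0, 0, 0, 0.7, 0.8, 0, 1],
  [0, 0, 0, 1.2, 1.6, 0, 1],
  [0, 0, 0, 1.2, 1.6, 0, 1],
  [0, 0, 0, 1.2, 1.6, 0, 1],
])

```text
clock: 1.55
position: [0.4904, -0.2246, 0.3264]
ee_rot: [-3.111, -0.435, 0.001]
force: [-0.7, -1.3, -0.5]
width: 1.003
gripper_force: 0.0
```

Run:
```python
from h import *
np.set_printoptions(precision=4,suppress=True)
a=grab('wrist','w1');s=arm.observe();print(s['clock'],s['joints'],s['position'],s['ee_rot'],s['force'])
cv2.imwrite('pics/w1v.png',cv2.resize(a['px'][:,:,::-1],(800,500),interpolation=cv2.INTER_CUBIC))
```

```text
1.6 [ 0.5095  0.242  -0.2239  1.609   0.0559  1.2976 -1.0184] [ 0.4898 -0.2258  0.3265] [ 3.1116  0.4316 -0.0014] [-0.1345 -0.3529 -0.005 ]
```

View pics/w1v.png

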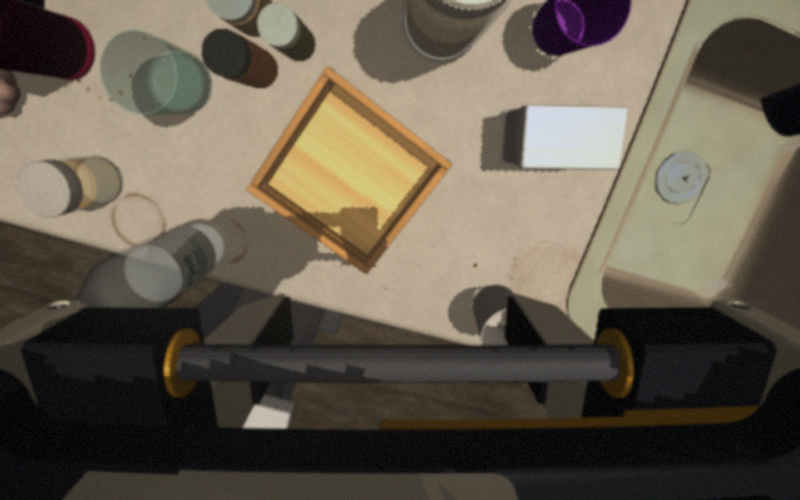

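The wrist view (scale 1.25) shows the crate at (348,170), the tin at (575,137), the jar lid at (50,187), and the steel tumbler half hidden at (495,310). Next I fit quads to the tin and crate.

```bash
cat > m1.py <<'E'
from h import *
np.set_printoptions(precision=4,suppress=True)
def quad(P):
    r=cv2.minAreaRect((P[:,:2]*1000).astype(np.float32)); return np.array(r[0]),r[1],r[2]
def mask_tin(a):
    hsv=cv2.cvtColor(a['px'],cv2.COLOR_RGB2HSV)
    return ((hsv[:,:,2]>225)&(hsv[:,:,1]<25)).astype(np.uint8)
def big(m,box=None):
    if box: k=np.zeros_like(m);x0,y0,x1,y1=box;k[y0:y1,x0:x1]=1;m=m*k
    c=max(cv2.findContours(m,cv2.RETR_EXTERNAL,cv2.CHAIN_APPROX_NONE)[0],key=cv2.contourArea)
    return c.reshape(-1,2)
def edges(P):
    # robust: line fit per side of min-area rect
    r=cv2.minAreaRect((P[:,:2]*1000).astype(np.float32)); B=cv2.boxPoints(r); out=[]
    for i in range(4):
        p,q=B[i],B[(i+1)%4]; L=np.linalg.norm(q-p); t=(q-p)/L; n=np.array([-t[1],t[0]])
        X=P[:,:2]*1000-p; s=X@t; e=X@n; k=(s>.12*L)&(s<.88*L)&(abs(e)<6)
        v=cv2.fitLine((P[k,:2]*1000).astype(np.float32),cv2.DIST_HUBER,0,.01,.01).ravel(); out.append(v)
    C=[]
    for i in range(4):
        a,b=out[i-1],out[i]; C.append(a[2:]+a[:2]*np.linalg.solve(np.c_[a[:2],-b[:2]],b[2:]-a[2:])[0])
    C=np.array(C); d=np.roll(C,-1,0)-C
    return C, C.mean(0), np.linalg.norm(d,axis=1), np.degrees(np.arctan2(d[:,1],d[:,0]))
E
python3 - <<'E'
from m1 import *
a=load('w1')
c=big(mask_tin(a),(390,70,520,150)); print('tin px',c.min(0),c.max(0)); print('tin',*edges(plane(a,c,.084))[1:])
hsv=cv2.cvtColor(a['px'],cv2.COLOR_RGB2HSV)
for smin in(90,110):
    m=((hsv[:,:,0]<28)&(hsv[:,:,1]>smin)).astype(np.uint8); m=cv2.morphologyEx(m,cv2.MORPH_OPEN,np.ones((3,3)))
    c=big(m,(190,45,370,225)); print('px',c.min(0),c.max(0)); print('crate',*edges(plane(a,c,.05)))
t=load('top0'); hs=cv2.cvtColor(t['px'],cv2.COLOR_RGB2HSV)
m=((hs[:,:,0]<28)&(hs[:,:,1]>100)).astype(np.uint8); c=big(cv2.morphologyEx(m,cv2.MORPH_OPEN,np.ones((2,2))),(335,185,420,265)); print('top crate',*edges(plane(t,c,.05))[1:])
c=big(mask_tin(t),(425,200,470,235)); print('top tin',*edges(plane(t,c,.084))[1:])
E
```

```text
tin px [422  87] [473 117]
tin [ 615.311  -352.4682] [96.3201 60.0061 38.3253 36.5878] [ -64.2165   87.3096  104.5188 -163.6323]
px [198  54] [360 217]
crate [[ 405.2003 -210.158 ]
 [ 548.761  -266.9759]
 [ 607.0195 -117.2672]
 [ 462.569   -61.2254]] [ 505.8875 -163.9066] [154.3955 160.6448 154.9407 159.5998] [ -21.5925   68.7367  158.7954 -111.0667]
px [198  54] [360 217]
crate [[ 406.0308 -209.5442]
 [ 548.632  -266.1844]
 [ 606.1946 -117.5402]
 [ 463.1137  -62.1348]] [ 505.9928 -163.8509] [153.4379 159.4006 153.4337 158.0759] [ -21.6626   68.831   158.832  -111.1684]
top crate [ 496.5942 -165.9214] [159.5186 158.3319 159.5986 157.7366] [ -21.053    69.0771  159.1607 -110.8937]
top tin [ 605.0481 -368.3313] [91.1242 53.0661 92.0158 52.9769] [ -74.4819   15.1621  105.5749 -163.8742]
```

Run:
```python
from m1 import *
a=load('w1'); p=a['px'].astype(int)
print(p[110,460],p[110,400],p[60,400],p[125,460])
for th in (-8,-4,0,5):
    m=((p[:,:,2]-p[:,:,0]>th)&(p.sum(2)>560)).astype(np.uint8); c=big(m,(390,70,520,150)); print(th,c.min(0),c.max(0),*edges(plane(a,c,.084))[1:])
print(plane(a,np.array([(525,107),(627,108),(625,170),(523,168)])/1.25,.084).mean(0))
print('jar',plane(a,[[50/1.25,187/1.25]],.09), 'bottle base',plane(a,[[205/1.25,243/1.25]],.0))
```

```text
[210 217 220] [94 85 73] [184 169 144] [214 219 218]
-8 [419  85] [500 133] [ 607.4181 -366.8171] [92.4405 52.4466 94.6229 56.9798] [ -72.4775   12.9749  104.6997 -164.5804]
-4 [419  85] [500 132] [ 607.9551 -366.4426] [91.0506 49.3885 94.7091 56.4079] [ -70.8138   11.2288  104.712  -164.3378]
0 [419  85] [499 132] [ 608.3462 -366.0056] [89.0524 47.1861 94.291  55.1292] [ -69.2851    9.7394  105.4511 -163.5948]
5 [420  86] [499 131] [ 609.4625 -363.7857] [80.382  43.9211 93.8759 51.9207] [ -68.3732    0.1624  104.9309 -161.9268]
[ 0.6064 -0.3691  0.084 ]
jar [[0.4211 0.1212 0.09  ]] bottle base [[ 0.3708 -0.0068  0.    ]]
```

drive_tool([
  [0, 0, 1.6, 0.3, -0.35, 0, 0.92],
  [0, 0, 3.2, 0.6, -0.7, 0, 0.92],
  [0, 0, 4.8, 0.9, -1.05, 0, 0.92],
  [0, 0, 6.4, 1.2, -1.4, 0, 0.92],
  [0, 0, 8, 1.5, -1.8, -0.3, 0.92],
])

```text
clock: 2.1
position: [0.5503, -0.2999, 0.3161]
ee_rot: [2.772, 1.473, 0.002]
force: [-0.4, -0.8, -0.2]
width: 0.916
gripper_force: 0.0
```

drive_tool([
  [0, 0, 1.6, 0.3, -0.4, -0.5, 0.92],
  [0, 0, 3.2, 0.6, -0.8, -1.0, 0.92],
  [0, 0, 4.8, 0.9, -1.2, -1.5, 0.92],
  [0, 0, 6.4, 1.2, -1.6, -2.0, 0.92],
  [0, 0, 8, 1.43, -1.75, -2.5, 0.92],
])

```text
clock: 2.6
position: [0.6059, -0.3717, 0.2132]
ee_rot: [2.105, 2.332, -0.003]
force: [0.2, -0.3, 0.2]
width: 0.922
gripper_force: 0.0
```

drive_tool([
  [0, 0, 1.5, 0, 0, -0.3, 0.92],
  [0, 0, 1.9, 0, 0, -0.6, 0.92],
  [0, 0, 1.9, 0, 0, -0.6, 0.92],
  [0, 0, 1.9, 0, 0, -0.6, 0.92],
])

```text
clock: 3.0
position: [0.6069, -0.368, 0.1911]
ee_rot: [1.911, 2.494, -0.001]
force: [0.1, 0.8, 1.0]
width: 0.921
gripper_force: 0.0
```

Run:
```python
from m1 import *
a=grab('wrist','w2');s=arm.observe();print(s['clock'],s['joints'],s['position'],s['ee_rot'],s['force'])
print(proj(a,[[.607,-.368,.084]]))
```

```text
3.05 [ 0.7324  0.6463 -0.4572  1.35    0.2886  1.2096  0.518 ] [ 0.6073 -0.3678  0.1917] [ 1.909   2.4936 -0.0001] [-0.8299  0.0863  0.2956]
[[317.6157 198.6388]]
```

View pics/w2.png

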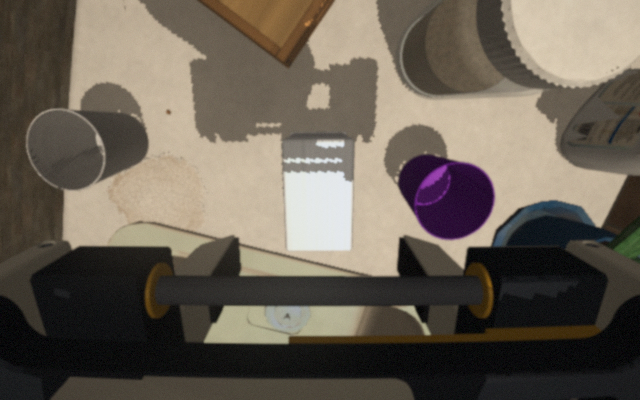

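The wrist view shows the tin top centred between the fingers, columns 285–352 and rows ~137–250. The steel tumbler rim is at about (66,150).

Run:
```python
from m1 import *
a=load('w2'); p=a['px'].astype(int); g=p.sum(2)/3
# subpixel side edges per row
L=[];Rr=[]
for v in range(182,246,3):
    row=g[v,265:375]; d=np.diff(row); L.append((265.5+d[:40].argmax(),v)); Rr.append((265.5+60+d[60:].argmin(),v))
for n,e in(('L',L),('R',Rr)):
    P=plane(a,e,.084)[:,:2]*1000; v=cv2.fitLine(P.astype(np.float32),cv2.DIST_HUBER,0,.01,.01).ravel(); print(n,v,np.degrees(np.arctan2(v[1],v[0])),'off',(np.array([607.3,-367.8])-v[2:])@np.array([-v[1],v[0]]))
for u in (300,318,335):
    col=g[100:265,u].round(); print(u,'rows',100.5+np.abs(np.diff(col[:55])).argsort()[-4:],100.5+120+np.diff(col[120:]).argmin())
print(plane(a,[[318,250.5],[318,137.5]],.084))
# tumbler rim: dark vs bright contour
c=plane(a,[[27,145],[105,152],[68,190],[64,110]],.087);print('rim',c, c.mean(0))
```

```text
L [   0.2657   -0.9641  585.2875 -393.3744] -74.59295 off 28.01591451888903
R [   0.2687   -0.9632  638.5553 -373.5993] -74.413895 off -28.54778756033434
300 rows [138.5 137.5 132.5 139.5] 257.5
318 rows [107.5 140.5 139.5 145.5] 261.5
335 rows [138.5 147.5 140.5 139.5] 250.5
[[ 0.6198 -0.4144  0.084 ]
 [ 0.594  -0.3184  0.084 ]]
rim [[ 0.3594 -0.3853  0.087 ]
 [ 0.427  -0.3741  0.087 ]
 [ 0.3973 -0.4156  0.087 ]
 [ 0.3902 -0.3485  0.087 ]] [ 0.3935 -0.3809  0.087 ]
```

drive_tool([
  [0, 0, 0, 0, 0.04, -0.9, 0.92],
  [0, 0, 0, 0, 0.04, -1.9, 0.92],
  [0, 0, 0, 0, 0.04, -2.8, 0.92],
  [0, 0, 0, 0, 0.04, -3.4, 0.92],
  [0, 0, 0, 0, 0.04, -3.5, 0.92],
])

```text
clock: 3.55
position: [0.6058, -0.3653, 0.0484]
ee_rot: [-1.905, -2.493, 0.002]
force: [-0.2, 0.1, 0.0]
width: 0.92
gripper_force: 0.0
```

drive_tool([
  [0, 0, 0, 0, 0, 0, 0.5],
  [0, 0, 0, 0, 0, 0, 0.4],
  [0, 0, 0, 0, 0, 0, 0.4],
  [0, 0, 0, 0, 0, 0, 0.4],
  [0, 0, 0, 0, 0, 0, 0.4],
], force=25)

```text
clock: 4.05
position: [0.608, -0.3664, 0.0525]
ee_rot: [1.905, 2.495, -0.0]
force: [-2.3, 1.2, 6.9]
width: 0.653
gripper_force: 25.0
```

drive_tool([
  [0, 0, 0, 0, 0, 0.7, 0.4],
  [0, 0, 0, 0, 0, 1.6, 0.4],
  [0, 0, 0, 0, 0, 2.5, 0.4],
  [0, 0, -0.5, -0.3, 0.5, 2.8, 0.4],
  [0, 0, -1.3, -0.7, 1.3, 2.8, 0.4],
])

```text
clock: 4.55
position: [0.5804, -0.316, 0.1654]
ee_rot: [2.047, 2.376, 0.001]
force: [0.6, 1.4, -2.6]
width: 0.651
gripper_force: 25.0
```

drive_tool([
  [0, 0, -1.2, -0.45, 0.85, 0, 0.4],
  [0, 0, -2.4, -0.9, 1.7, 0, 0.4],
  [0, 0, -3.6, -1.35, 2.5, 0, 0.4],
  [0, 0, -4.8, -1.8, 3.3, 0, 0.4],
  [0, 0, -6.0, -2.3, 4.1, 0, 0.4],
])

```text
clock: 5.05
position: [0.4865, -0.1484, 0.163]
ee_rot: [2.596, 1.769, 0.001]
force: [0.7, 0.9, -3.7]
width: 0.652
gripper_force: 25.0
```

drive_tool([
  [0, 0, 0, -0.2, 0.4, 0, 0.4],
  [0, 0, 0, -0.2, 0.47, 0, 0.4],
  [0, 0, 0, -0.2, 0.47, 0, 0.4],
])

```text
clock: 5.35
position: [0.4799, -0.131, 0.1632]
ee_rot: [2.59, 1.777, 0.001]
force: [0.7, -1.2, -2.6]
width: 0.654
gripper_force: 25.0
```

Run:
```python
from m1 import *
a=grab('wrist','w3');b=grab('top','t3');s=arm.observe();print(s['clock'],s['joints'],s['position'],s['ee_rot'],s['force'],s['width'])
print('overlay crate corners',proj(a,[[.5055+x*.9304+y*.3665,-.164-x*.3665+y*.9304,.05] for x,y in((-.078,-.081),(.078,-.081),(.078,.081),(-.078,.081))]))
cv2.imwrite('pics/w3v.png',np.vstack([a['px'][:,:,::-1],]))
```

```text
5.45 [ 0.4779  0.3323 -0.3994  1.934   0.1625  0.9053 -0.3732] [ 0.4801 -0.1322  0.1629] [2.592  1.7736 0.0006] [-0.2495 -0.3951 -3.4749] 0.6578948003587521
overlay crate corners [[273.1171 299.4716]
 [434.5317 299.8036]
 [455.8009 128.7449]
 [266.5253 126.852 ]]
```

View pics/w3v.png

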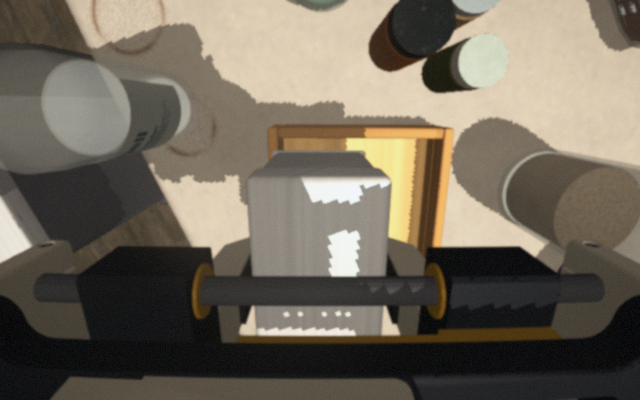

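The crate rim lies where predicted, with its far corners at (268,126) and (453,127), and the tin is aligned with it. Lowering it now.

drive_tool([
  [0, 0, 0, -0.02, 0, -0.7, 0.4],
  [0, 0, 0, -0.02, 0, -1.4, 0.4],
  [0, 0, 0, -0.02, 0, -2.0, 0.4],
  [0, 0, 0, -0.02, 0, -2.4, 0.4],
  [0, 0, 0, -0.02, 0, -2.5, 0.4],
])

```text
clock: 5.95
position: [0.4778, -0.132, 0.0608]
ee_rot: [-2.592, -1.772, 0.003]
force: [-0.2, -0.2, -3.6]
width: 0.652
gripper_force: 25.0
```

drive_tool([
  [0, 0, 0, 0, 0, 0, 0.4],
  [0, 0, 0, 0, 0, -0.03, 0.4],
  [0, 0, 0, 0, 0, -0.06, 0.4],
  [0, 0, 0, 0, 0, -0.06, 0.4],
])

```text
clock: 6.35
position: [0.479, -0.1312, 0.0609]
ee_rot: [2.592, 1.774, 0.001]
force: [0.2, 0.6, -4.0]
width: 0.652
gripper_force: 25.0
```

drive_tool([
  [0, 0, 0, 0, 0, -0.03, 0.4],
  [0, 0, 0, 0, 0, -0.05, 0.4],
  [0, 0, 0, 0, 0, -0.05, 0.4],
])

```text
clock: 6.65
position: [0.479, -0.1311, 0.0603]
ee_rot: [2.591, 1.774, 0.001]
force: [-6.7, 0.8, 22.0]
width: 0.653
gripper_force: 25.0
```

drive_tool([
  [0, 0, 0, 0, 0, 0.04, 0.4],
  [0, 0, 0, 0, 0, 0.04, 0.85],
  [0, 0, 0, 0, 0, 0.04, 0.85],
  [0, 0, 0, 0, 0, 0.04, 0.85],
])

```text
clock: 7.05
position: [0.4788, -0.131, 0.06]
ee_rot: [2.592, 1.775, 0.0]
force: [-1.3, 0.3, -0.2]
width: 0.836
gripper_force: 0.0
```

drive_tool([
  [0, 0, 0, 0, 0, 0.8, 0.85],
  [0, 0, 0, 0, 0, 1.8, 0.85],
  [0, 0, 0, 0, 0, 2.9, 0.85],
  [0, 0, 0, 0, 0, 4.0, 0.85],
  [0, 0, 0, 0, 0, 5.1, 0.85],
])

```text
clock: 7.55
position: [0.4783, -0.1308, 0.2658]
ee_rot: [-2.592, -1.775, -0.0]
force: [2.1, -0.0, 0.1]
width: 0.848
gripper_force: 0.0
```

Run:
```python
from m1 import *
a=grab('wrist','w4');s=arm.observe();print(s['clock'],s['joints'],s['position'],s['ee_rot'],s['force'],s['width'])
cc=lambda x,y,z:[.5055+x*.9304+y*.3665,-.164-x*.3665+y*.9304,z]
print('tin top corners',proj(a,[cc(x,y,.092) for x,y in((-.067,-.03),(-.007,-.03),(-.007,.07),(-.067,.07))]))
```

```text
7.6 [ 0.5093  0.2201 -0.4221  1.784   0.0996  1.1485 -0.3134] [ 0.4815 -0.131   0.2728] [2.586  1.7714 0.0103] [ 1.8014 -0.4096  6.5228] 0.8503368353234096
tin top corners [[290.5967 226.9946]
 [345.5417 227.2725]
 [348.3322 134.2419]
 [288.7518 133.9257]]
```

View pics/w4.png

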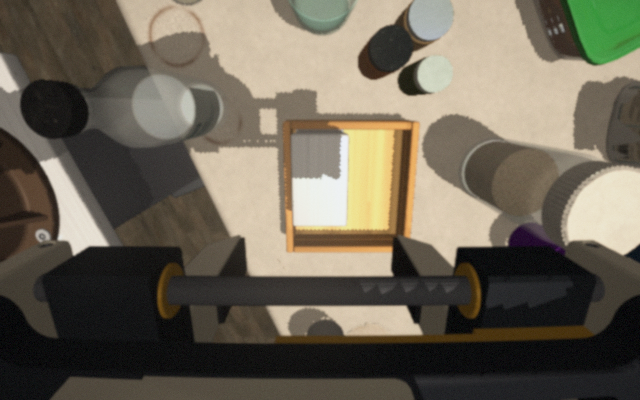

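The tin stands in the crate by the left wall, top at columns 292–347, rows ~131–227. Next is the grinder.

drive_tool([
  [0, 0, 0, -0.05, 0.3, 0.8, 0.65],
  [0, 0, 0, -0.2, 1.3, 1.0, 0.65],
  [0, 0, 0, -0.35, 2.4, 1.0, 0.65],
  [0, 0, 0, -0.5, 3.5, 1.0, 0.65],
  [0, 0, 0, -0.7, 4.6, 1.0, 0.65],
])

```text
clock: 8.1
position: [0.4502, 0.0545, 0.304]
ee_rot: [2.592, 1.774, 0.001]
force: [1.8, -0.2, 0.7]
width: 0.646
gripper_force: 0.0
```

drive_tool([
  [0, 0, 0, -0.2, 1.1, 0, 0.65],
  [0, 0, 0, -0.35, 2.2, 0, 0.65],
  [0, 0, 0, -0.5, 3.3, 0, 0.65],
  [0, 0, 0, -0.7, 4.4, 0, 0.65],
  [0, 0, 0, -0.85, 5.5, -0.5, 0.65],
])

```text
clock: 8.6
position: [0.417, 0.2757, 0.2857]
ee_rot: [2.592, 1.774, 0.007]
force: [1.6, 0.0, 0.5]
width: 0.648
gripper_force: 0.0
```

drive_tool([
  [0, 0, 0, -0.1, 0.8, -0.7, 0.65],
  [0, 0, 0, -0.15, 1.4, -1.2, 0.65],
  [0, 0, 0, -0.15, 1.4, -1.5, 0.65],
  [0, 0, 0, -0.15, 1.4, -1.5, 0.65],
  [0, 0, 0, -0.15, 1.4, -1.5, 0.65],
])

```text
clock: 9.1
position: [0.4111, 0.328, 0.2242]
ee_rot: [2.593, 1.773, -0.0]
force: [0.9, 0.2, 0.8]
width: 0.647
gripper_force: 0.0
```

Run:
```python
from m1 import *
a=grab('wrist','w5');s=arm.observe();print(s['clock'],s['joints'],s['position'],s['ee_rot'],s['force'],s['width'])
print(proj(a,[[.409,.329,.106],[.409,.329,0],[.4211,.1212,.09]]))
```

```text
9.15 [-0.2397  0.3641 -0.7018  1.7731  0.262   1.0989 -1.4012] [0.4114 0.3281 0.2247] [2.5932 1.7724 0.0012] [0.1555 0.1345 0.3151] 0.6508805594990432
[[315.0087 195.5951]
 [315.9662 171.9191]
 [393.8105 356.0531]]
```

View pics/w5.png

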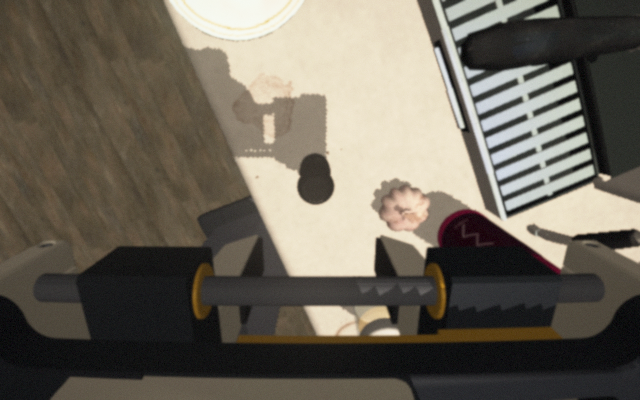

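Run:
```python
from m1 import *
a=load('w5'); g=a['px'].sum(2)/3; m=(g<50).astype(np.uint8)
c=big(m,(285,140,350,215)); print(c.min(0),c.max(0))
for v in range(150,208,5):
    x=c[c[:,1]==v][:,0]; print(v,x.min() if len(x) else 0,x.max() if len(x) else 0)
print(plane(a,[[316.3,187],[316.3,186]],.106),plane(a,[[314.5,168],[314.5,166]],0.0))
```

```text
[306 163] [309 166]
150 0 0
155 0 0
160 0 0
165 307 308
170 0 0
175 0 0
180 0 0
185 0 0
190 0 0
195 0 0
200 0 0
205 0 0
[[0.4129 0.3359 0.106 ]
 [0.4132 0.3367 0.106 ]] [[0.4091 0.3341 0.    ]
 [0.41   0.3363 0.    ]]
```

The grinder's knob is at about (316,187) and its base at (314,166), about 8 mm off my estimate. Correcting and grasping.

drive_tool([
  [0, 0, 0, 0, 0.19, -0.8, 0.65],
  [0, 0, 0, 0, 0.19, -1.8, 0.65],
  [0, 0, 0, 0, 0.19, -2.9, 0.65],
  [0, 0, 0, 0, 0.19, -3.9, 0.65],
  [0, 0, 0, 0, 0.19, -4.25, 0.65],
])

```text
clock: 9.65
position: [0.4104, 0.3342, 0.0517]
ee_rot: [2.593, 1.772, -0.005]
force: [-0.1, -1.1, -0.0]
width: 0.651
gripper_force: 0.0
```

drive_tool([
  [0, 0, 0, 0, 0, 0, 0.65],
  [0, 0, 0, 0, 0, 0, 0.3],
  [0, 0, 0, 0, 0, 0, 0.1],
  [0, 0, 0, 0, 0, 0, 0.1],
  [0, 0, 0, 0, 0, 0, 0.1],
], force=15)

```text
clock: 10.15
position: [0.4111, 0.3371, 0.0551]
ee_rot: [-2.592, -1.774, -0.003]
force: [-1.5, -0.7, 5.1]
width: 0.368
gripper_force: 15.0
```

drive_tool([
  [0, 0, 0, 0, 0, 0, 0.1],
  [0, 0, 0, 0, 0, 0, 0.1],
])

```text
clock: 10.35
position: [0.411, 0.3373, 0.055]
ee_rot: [-2.592, -1.775, -0.003]
force: [-0.1, -1.2, 7.8]
width: 0.372
gripper_force: 15.0
```

drive_tool([
  [0, 0, 0, 0, 0, 0.8, 0.1],
  [0, 0, 0, 0, 0, 1.9, 0.1],
  [0, 0, 0, 0, -0.2, 3.0, 0.1],
  [0, 0, 0, 0.05, -0.7, 4.0, 0.1],
  [0, 0, 0, 0.1, -1.4, 4.8, 0.1],
])

```text
clock: 10.85
position: [0.4143, 0.2816, 0.2486]
ee_rot: [-2.589, -1.778, -0.004]
force: [0.9, 0.4, -1.4]
width: 0.371
gripper_force: 15.0
```

drive_tool([
  [0, 0, 0, 0.2, -0.9, 0.7, 0.1],
  [0, 0, 0, 0.3, -2.0, 1.3, 0.1],
  [0, 0, 0, 0.4, -3.1, 1.3, 0.1],
  [0, 0, 0, 0.5, -4.2, 1.3, 0.1],
  [0, 0, 0, 0.6, -5.3, 1.3, 0.1],
])

```text
clock: 11.35
position: [0.4382, 0.0668, 0.2985]
ee_rot: [2.591, 1.775, 0.001]
force: [1.4, -0.6, -0.8]
width: 0.373
gripper_force: 15.0
```

drive_tool([
  [0, 0, 0, 0, -1.1, 0, 0.1],
  [0, 0, 0, 0, -2.2, 0, 0.1],
  [0, 0, 0, 0, -3.3, 0, 0.1],
  [0, 0, 0, 0, -4.4, 0, 0.1],
  [0, 0, 0, 0.08, -5.5, 0, 0.1],
])

```text
clock: 11.85
position: [0.441, -0.1531, 0.2983]
ee_rot: [2.592, 1.775, -0.0]
force: [2.2, 1.1, -0.6]
width: 0.373
gripper_force: 15.0
```

drive_tool([
  [0, 0, 0, 0, -0.8, -1.0, 0.1],
  [0, 0, 0, 0, -1.05, -2.0, 0.1],
  [0, 0, 0, 0, -1.05, -3.0, 0.1],
  [0, 0, 0, 0, -1.05, -3.2, 0.1],
  [0, 0, 0, 0, -1.05, -3.2, 0.1],
])

```text
clock: 12.35
position: [0.4411, -0.1928, 0.1696]
ee_rot: [-2.59, -1.775, 0.002]
force: [0.6, 0.5, -0.5]
width: 0.372
gripper_force: 15.0
```

Run:
```python
from m1 import *
a=grab('wrist','w6');s=arm.observe();print(s['clock'],s['joints'],s['position'],s['ee_rot'],s['force'],s['width'])
cv2.imwrite('pics/w6v.png',a['px'][:,:,::-1])
```

```text
12.4 [ 0.6222  0.2983 -0.3964  1.9583  0.1438  0.9116 -0.2158] [ 0.4423 -0.1929  0.171 ] [2.5912 1.7761 0.0006] [0.4968 0.2218 0.1394] 0.37626083174941766
```

View pics/w6v.png

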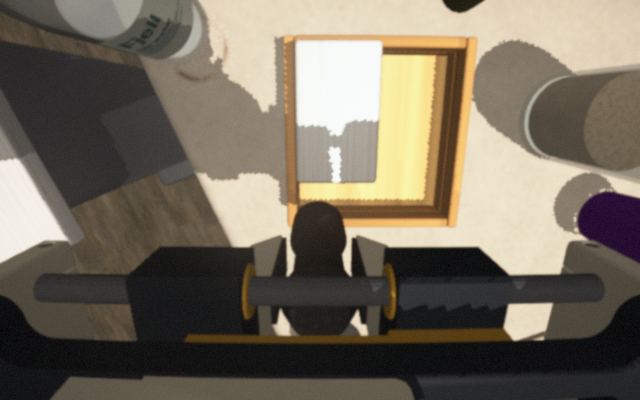

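The grinder is held upright. The tin's near end is at row ~183 (columns 297–379), and the crate's near rim is at rows ~205–225.

Run:
```python
from m1 import *
a=load('w6')
o=np.array([.5055,-.164]);X=np.array([.9304,-.3665]);Y=np.array([.3665,.9304])
cr=lambda P:[(round((p[:2]-o)@X*1000,1),round((p[:2]-o)@Y*1000,1)) for p in P]
print('tin near corners, far corners',cr(plane(a,[[297.5,183],[378.5,183],[382,41],[296,41]],.092)))
print('crate outer near corners/ far corners',cr(plane(a,[[288.5,226.5],[456,226.5],[477,38],[284.5,37.5]],.05)))
print('inner top near R, far R',cr(plane(a,[[448,206],[465,48],[295,206],[295,47]],.05)))
s=arm.observe();print(cr([s['position']]))
```

```text
tin near corners, far corners [(np.float64(-64.5), np.float64(-29.2)), (np.float64(-4.2), np.float64(-28.8)), (np.float64(-7.0), np.float64(68.7)), (np.float64(-64.5), np.float64(68.2))]
crate outer near corners/ far corners [(np.float64(-76.1), np.float64(-79.9)), (np.float64(77.7), np.float64(-79.1)), (np.float64(76.1), np.float64(80.2)), (np.float64(-76.4), np.float64(78.3))]
inner top near R, far R [(np.float64(67.9), np.float64(-59.4)), (np.float64(67.2), np.float64(72.5)), (np.float64(-69.9), np.float64(-60.3)), (np.float64(-68.2), np.float64(71.3))]
[(np.float64(-48.2), np.float64(-50.1))]
```

drive_tool([
  [0, 0, 0, 0, 0, -0.8, 0.1],
  [0, 0, 0, 0, 0, -1.6, 0.1],
  [0, 0, 0, 0, 0, -2.3, 0.1],
  [0, 0, 0, 0, 0, -2.55, 0.1],
  [0, 0, 0, 0, 0, -2.6, 0.1],
])

```text
clock: 12.9
position: [0.4426, -0.1933, 0.0667]
ee_rot: [2.591, 1.775, 0.001]
force: [-1.6, -0.5, -0.2]
width: 0.367
gripper_force: 15.0
```

drive_tool([
  [0, 0, 0, 0, 0, -0.02, 0.1],
  [0, 0, 0, 0, 0, -0.05, 0.1],
  [0, 0, 0, 0, 0, -0.07, 0.1],
  [0, 0, 0, 0, 0, -0.07, 0.1],
])

```text
clock: 13.3
position: [0.4421, -0.1936, 0.0637]
ee_rot: [2.592, 1.774, 0.001]
force: [0.2, 0.9, -0.3]
width: 0.372
gripper_force: 15.0
```

drive_tool([
  [0, 0, 0, 0, 0, -0.03, 0.1],
  [0, 0, 0, 0, 0, -0.05, 0.1],
  [0, 0, 0, 0, 0, -0.05, 0.1],
])

```text
clock: 13.6
position: [0.4424, -0.1938, 0.0625]
ee_rot: [2.591, 1.774, 0.001]
force: [-3.8, 0.6, 16.7]
width: 0.375
gripper_force: 15.1
```

drive_tool([
  [0, 0, 0, 0, 0, 0.04, 0.1],
  [0, 0, 0, 0, 0, 0.04, 0.6],
  [0, 0, 0, 0, 0, 0.04, 0.6],
  [0, 0, 0, 0, 0, 0.04, 0.6],
])

```text
clock: 14.0
position: [0.4417, -0.1934, 0.0626]
ee_rot: [-2.592, -1.775, 0.0]
force: [-0.1, -0.9, -0.4]
width: 0.574
gripper_force: 0.0
```

drive_tool([
  [0, 0, 0, 0, 0, 0.5, 0.6],
  [0, 0, 0, 0, 0, 1.2, 0.6],
  [0, 0, 0, 0, 0, 2.2, 0.7],
  [0, 0, 0, 0, 0, 3.2, 0.8],
  [0, 0, 0, 0, 0, 3.6, 0.97],
])

```text
clock: 14.5
position: [0.4433, -0.1936, 0.2102]
ee_rot: [2.589, 1.773, 0.004]
force: [-0.0, -0.9, 0.2]
width: 0.808
gripper_force: 0.0
```

drive_tool([
  [0, 0, 1.6, -0.1, -0.4, 0, 0.99],
  [0, 0, 3.2, -0.2, -0.8, 0, 0.99],
  [0, 0, 4.8, -0.35, -1.3, 0, 0.99],
  [0, 0, 6.4, -0.5, -1.8, 0, 0.99],
  [0, 0, 8, -0.6, -2.3, 0, 0.99],
])

```text
clock: 15.0
position: [0.4172, -0.2861, 0.2066]
ee_rot: [-1.821, -2.559, 0.0]
force: [0.6, 0.2, -0.3]
width: 0.991
gripper_force: 0.0
```

drive_tool([
  [0, 0, 1.6, -0.1, -0.4, 0, 0.99],
  [0, 0, 3.2, -0.2, -0.8, 0, 0.99],
  [0, 0, 4.8, -0.35, -1.3, 0, 0.99],
  [0, 0, 6.4, -0.5, -1.8, 0, 0.99],
  [0, 0, 8, -0.63, -2.38, 0, 0.99],
])

```text
clock: 15.5
position: [0.3922, -0.3809, 0.2065]
ee_rot: [-0.835, -3.028, -0.001]
force: [0.2, -0.4, 0.6]
width: 0.989
gripper_force: 0.0
```

drive_tool([
  [0, 0, 1.5, 0, 0, 0, 0.99],
  [0, 0, 2, 0, 0, 0, 0.99],
  [0, 0, 2, 0, 0, 0, 0.99],
  [0, 0, 2, 0, 0, 0, 0.99],
])

```text
clock: 15.9
position: [0.3925, -0.3805, 0.2066]
ee_rot: [-0.58, -3.087, -0.001]
force: [-0.5, -0.4, 0.7]
width: 0.987
gripper_force: 0.0
```

Run:
```python
from m1 import *
a=grab('wrist','w7');s=arm.observe();print(s['clock'],s['joints'],s['position'],s['ee_rot'],s['force'],s['width'])
print(proj(a,[[.3935,-.381,.087],[.3935,-.381,0]]))
cv2.imwrite('pics/w7v.png',cv2.resize(a['px'][60:260,180:460,::-1],None,fx=2.5,fy=2.5,interpolation=cv2.INTER_CUBIC))
```

```text
15.95 [ 1.134   0.4002 -0.6218  1.7537  0.2613  1.0715  1.6227] [ 0.3926 -0.3804  0.2066] [-0.5798 -3.0875 -0.0003] [ 0.1312  0.0172 -0.4973] 0.9866740477670474
[[317.8626 195.2693]
 [318.0197 175.1436]]
```

View pics/w7v.png

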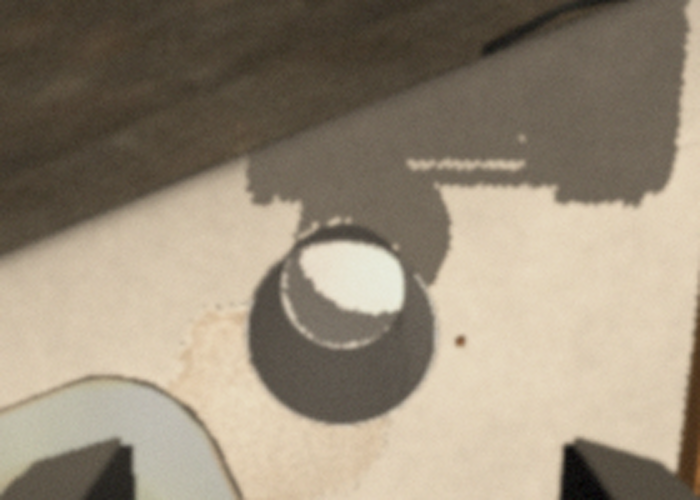

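The tumbler rim is centred at crop (342,330), i.e. image (316.8,192), and its width fits 70 mm.

Run:
```python
from m1 import *
a=load('w7'); P=plane(a,[[316.8,192],[279.6,192],[354,192],[316.8,229.2]],.087);print(P, P[2]-P[1])
X=np.array([.9304,-.3665]);Y=np.array([.3665,.9304]);print(np.array([.5055,-.164])+.0325*X+.035*Y)
```

```text
[[ 0.3904 -0.3808  0.087 ]
 [ 0.3784 -0.4114  0.087 ]
 [ 0.4023 -0.3501  0.087 ]
 [ 0.4231 -0.3936  0.087 ]] [0.0239 0.0613 0.    ]
[ 0.5486 -0.1433]
```

drive_tool([
  [0, 0, 0, -0.05, 0, -0.8, 1],
  [0, 0, 0, -0.05, 0, -1.8, 1],
  [0, 0, 0, -0.05, 0, -2.8, 1],
  [0, 0, 0, -0.05, 0, -3.6, 1],
  [0, 0, 0, -0.05, 0, -3.85, 1],
])

```text
clock: 16.45
position: [0.3889, -0.3792, 0.0499]
ee_rot: [-0.578, -3.084, -0.004]
force: [-0.1, 0.6, 0.6]
width: 0.997
gripper_force: 0.0
```

drive_tool([
  [0, 0, 0, 0, 0, 0, 1],
  [0, 0, 0, 0, 0, 0, 0.7],
  [0, 0, 0, 0, 0, 0, 0.5],
  [0, 0, 0, 0, 0, 0, 0.5],
  [0, 0, 0, 0, 0, 0, 0.5],
], force=12)

```text
clock: 16.95
position: [0.3911, -0.3813, 0.0539]
ee_rot: [0.578, 3.086, -0.002]
force: [0.1, -0.9, 5.0]
width: 0.738
gripper_force: 12.0
```

drive_tool([
  [0, 0, 0, 0, 0, 0.7, 0.5],
  [0, 0, 0, 0, 0, 1.7, 0.5],
  [0, 0, 0, 0.1, 0.2, 2.7, 0.5],
  [0, 0, 0, 0.5, 0.7, 3.2, 0.5],
  [0, 0, 0, 1.1, 1.6, 3.2, 0.5],
])

```text
clock: 17.45
position: [0.4353, -0.3196, 0.1842]
ee_rot: [0.586, 3.081, -0.006]
force: [1.9, -1.2, -1.4]
width: 0.745
gripper_force: 12.0
```

drive_tool([
  [0, 0, 0, 0.6, 0.9, 0, 0.5],
  [0, 0, 0, 1.2, 1.8, 0, 0.5],
  [0, 0, 0, 1.8, 2.7, 0, 0.5],
  [0, 0, 0, 2.4, 3.6, 0, 0.5],
  [0, 0, 0, 2.87, 4.36, 0, 0.5],
])

```text
clock: 17.95
position: [0.5505, -0.1398, 0.1812]
ee_rot: [0.576, 3.088, 0.001]
force: [0.8, -0.9, -0.8]
width: 0.738
gripper_force: 12.0
```

drive_tool([
  [0, 0, 0, 0, 0, -0.5, 0.5],
  [0, 0, 0, 0, 0, -0.5, 0.5],
  [0, 0, 0, 0, 0, -0.5, 0.5],
])

```text
clock: 18.25
position: [0.5486, -0.143, 0.1607]
ee_rot: [-0.579, -3.086, 0.001]
force: [0.2, 0.2, -1.4]
width: 0.741
gripper_force: 12.0
```

Run:
```python
from m1 import *
a=grab('wrist','w8');s=arm.observe();print(s['clock'],s['joints'],s['position'],s['ee_rot'],s['force'],s['width'])
o=np.array([.5055,-.164]);X=np.array([.9304,-.3665]);Y=np.array([.3665,.9304])
print((s['position'][:2]-o)@X,(s['position'][:2]-o)@Y)
```

```text
18.3 [ 0.6208  0.4894 -0.6459  1.7581  0.3415  1.009   1.0458] [ 0.549  -0.1433  0.1611] [-0.5802 -3.0872  0.0009] [-0.2114 -0.2875  0.0665] 0.7390123319488767
0.03284605944077188 0.03517632070099521
```

View pics/w8.png

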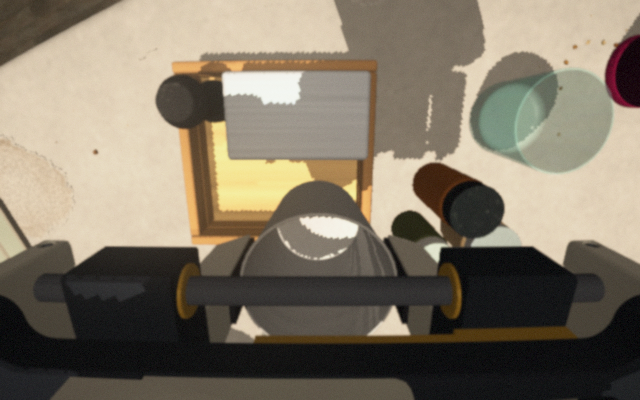

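That view shows the tin and grinder standing in the crate and the tumbler held upright. I've now viewed 12 pictures, which is over the limit of 10, so I'll view no more and do the remaining checks numerically.

Run:
```python
from m1 import *
a=load('w8')
o=np.array([.5055,-.164]);X=np.array([.9304,-.3665]);Y=np.array([.3665,.9304])
cr=lambda P:[(round(float((p[:2]-o)@X*1000),1),round(float((p[:2]-o)@Y*1000),1)) for p in P]
print('tin edge',cr(plane(a,[[240,159],[360,159],[223,100],[374,100]],.092)))
print('crate outer',cr(plane(a,[[192,242],[176,63],[376,62]],.05)))
print('grinder top',cr(plane(a,[[182,101]],.114)))
```

```text
tin edge [(-6.7, -19.6), (-7.0, 64.7), (-46.6, -28.8), (-46.9, 72.6)]
crate outer [(75.3, -78.4), (-75.6, -76.1), (-76.1, 79.7)]
grinder top [(-45.8, -47.9)]
```

drive_tool([
  [0, 0, 0, 0.02, 0.04, -0.7, 0.5],
  [0, 0, 0, 0.02, 0.04, -1.4, 0.5],
  [0, 0, 0, 0.02, 0.04, -2.1, 0.5],
  [0, 0, 0, 0.02, 0.04, -2.4, 0.5],
  [0, 0, 0, 0.02, 0.04, -2.4, 0.5],
])

```text
clock: 18.8
position: [0.5492, -0.1415, 0.064]
ee_rot: [-0.58, -3.085, 0.0]
force: [-0.5, -0.6, -0.2]
width: 0.737
gripper_force: 12.0
```

drive_tool([
  [0, 0, 0, 0, 0, -0.03, 0.5],
  [0, 0, 0, 0, 0, -0.06, 0.5],
  [0, 0, 0, 0, 0, -0.09, 0.5],
  [0, 0, 0, 0, 0, -0.09, 0.5],
])

```text
clock: 19.2
position: [0.5507, -0.1407, 0.0619]
ee_rot: [0.578, 3.087, -0.0]
force: [0.1, 0.5, 3.4]
width: 0.741
gripper_force: 12.0
```

Just touching; one more small push down, then release.

drive_tool([
  [0, 0, 0, 0, 0, -0.03, 0.5],
  [0, 0, 0, 0, 0, -0.03, 0.5],
])

```text
clock: 19.4
position: [0.5508, -0.1413, 0.0613]
ee_rot: [0.578, 3.086, -0.002]
force: [-2.3, -2.5, 11.0]
width: 0.739
gripper_force: 12.0
```

drive_tool([
  [0, 0, 0, 0, 0, 0.02, 0.5],
  [0, 0, 0, 0, 0, 0.02, 0.97],
  [0, 0, 0, 0, 0, 0.02, 0.97],
  [0, 0, 0, 0, 0, 0.02, 0.97],
])

```text
clock: 19.8
position: [0.5502, -0.1405, 0.0607]
ee_rot: [-0.578, -3.088, -0.0]
force: [0.0, 1.0, 0.4]
width: 0.94
gripper_force: 0.0
```

drive_tool([
  [0, 0, 0, 0, 0, 0.5, 0.97],
  [0, 0, 0, 0, 0, 1.3, 0.97],
  [0, 0, 0, 0, 0, 2.3, 0.97],
  [0, 0, 0, 0, 0, 3.3, 0.9],
  [0, 0, 0, 0, 0, 4.3, 0.9],
])

```text
clock: 20.3
position: [0.5498, -0.1404, 0.2342]
ee_rot: [-0.577, -3.088, -0.0]
force: [1.0, -0.7, 0.4]
width: 0.9
gripper_force: 0.0
```

drive_tool([
  [0, 0, 0, 0, 0, 0.8, 0.9],
  [0, 0, 0, 0, 0, 1.2, 0.9],
  [0, 0, 0, 0, 0, 1.2, 0.9],
])

```text
clock: 20.6
position: [0.5514, -0.1404, 0.2833]
ee_rot: [0.577, 3.084, -0.0]
force: [0.3, -0.0, 0.7]
width: 0.9
gripper_force: 0.0
```

Run:
```python
from m1 import *
a=grab('wrist','w9');b=grab('top','t9');s=arm.observe();print(s['clock'],s['joints'],s['position'],s['ee_rot'],s['width'])
o=np.array([.5055,-.164]);X=np.array([.9304,-.3665]);Y=np.array([.3665,.9304])
cw=lambda x,y,z:[*(o+x/1000*X+y/1000*Y),z]
# expected rim pixels, and brightness profile across it
c=proj(a,[cw(33,37,95)[:2]+[.095],cw(-2,37,0)[:2]+[.095],cw(68,37,0)[:2]+[.095],cw(33,2,0)[:2]+[.095],cw(33,72,0)[:2]+[.095],cw(33,37,0)[:2]+[.008]]);print(c.round(1))
g=a['px'].astype(int).sum(2)//3; v=int(c[0,1]);u=int(c[0,0])
print('row',v,[(x,int(g[v,x])) for x in range(max(u-60,0),min(u+60,639),4)])
print('col',u,[(y,int(g[y,u])) for y in range(max(v-60,0),min(v+60,399),4)])
```

```text
20.7 [ 0.6514  0.3868 -0.687   1.5941  0.2547  1.2527  1.121 ] [ 0.5499 -0.1406  0.2802] [-0.5779 -3.0876  0.0003] 0.8992120388248537
[[316.4 175.8]
 [316.5 143.4]
 [316.3 206.5]
 [284.2 175.6]
 [348.6 175.9]
 [316.8 162.1]]
row 175 [(256, 177), (260, 173), (264, 176), (268, 174), (272, 178), (276, 175), (280, 176), (284, 175), (288, 80), (292, 70), (296, 73), (300, 118), (304, 114), (308, 102), (312, 103), (316, 105), (320, 104), (324, 102), (328, 102), (332, 104), (336, 78), (340, 83), (344, 89), (348, 128), (352, 126), (356, 171), (360, 181), (364, 178), (368, 184), (372, 180)]
col 316 [(115, 121), (119, 121), (123, 118), (127, 120), (131, 117), (135, 123), (139, 125), (143, 76), (147, 195), (151, 209), (155, 213), (159, 209), (163, 210), (167, 206), (171, 111), (175, 105), (179, 100), (183, 99), (187, 80), (191, 77), (195, 76), (199, 77), (203, 76), (207, 127), (211, 101), (215, 102), (219, 96), (223, 101), (227, 98), (231, 100)]
```

The tumbler rim is where expected: columns 286–346, rows 141–205 in the raw pixels. Last is the jar, after a closer measurement.

drive_tool([
  [0, 0, -1.6, -0.2, 0.3, 0.3, 0.95],
  [0, 0, -3.2, -0.5, 0.8, 0.5, 0.95],
  [0, 0, -4.8, -0.8, 1.3, 0.5, 0.95],
  [0, 0, -6.4, -1.1, 1.8, 0.5, 0.95],
  [0, 0, -8, -1.4, 2.3, 0.5, 0.95],
])

```text
clock: 21.2
position: [0.4929, -0.048, 0.2991]
ee_rot: [-1.606, -2.697, 0.002]
force: [0.2, 0.8, -0.3]
width: 0.953
gripper_force: 0.0
```

drive_tool([
  [0, 0, -1.6, -0.3, 0.5, 0, 0.95],
  [0, 0, -3.2, -0.6, 1.0, 0, 0.95],
  [0, 0, -4.8, -0.9, 1.6, 0, 0.95],
  [0, 0, -6.4, -1.2, 2.2, 0, 0.95],
  [0, 0, -8, -1.5, 2.8, 0, 0.95],
])

```text
clock: 21.7
position: [0.4328, 0.0639, 0.2992]
ee_rot: [-2.433, -1.986, 0.003]
force: [-0.1, -0.2, 0.4]
width: 0.946
gripper_force: 0.0
```

drive_tool([
  [0, 0, -1.6, -0.1, 0.5, -0.5, 0.95],
  [0, 0, -3.2, -0.2, 1.0, -1.0, 0.95],
  [0, 0, -4.8, -0.3, 1.5, -1.5, 0.95],
  [0, 0, -6, -0.3, 1.5, -1.8, 0.95],
  [0, 0, -6, -0.3, 1.5, -1.8, 0.95],
])

```text
clock: 22.2
position: [0.4202, 0.1231, 0.2261]
ee_rot: [-2.86, -1.297, 0.008]
force: [-0.3, -0.4, 0.3]
width: 0.951
gripper_force: 0.0
```

drive_tool([
  [0, 0, 0, 0, 0, 0, 0.95],
  [0, 0, 0, 0, 0, 0, 0.95],
])

```text
clock: 22.4
position: [0.4225, 0.123, 0.229]
ee_rot: [2.86, 1.3, 0.0]
force: [-0.2, 0.3, 0.5]
width: 0.949
gripper_force: 0.0
```

Run:
```python
from m1 import *
a=grab('wrist','w10');s=arm.observe();print(s['clock'],s['joints'],s['position'],s['ee_rot'],s['width'])
c=proj(a,[[.42,.127,.09],[.42,.127,0]]);print(c)
u,v=c[0].round().astype(int)
g=cv2.GaussianBlur(cv2.cvtColor(a['px'],cv2.COLOR_RGB2GRAY),(5,5),1)
for p2 in(18,25,32):
    print(p2,cv2.HoughCircles(g[60:260,200:440],cv2.HOUGH_GRADIENT,1.2,25,param1=80,param2=p2,minRadius=18,maxRadius=50))
for vv in range(v-35,v+36,10): print(vv,[int(x) for x in g[vv,u-56:u+57:4]])
```

```text
22.45 [ 0.1261  0.1871 -0.6052  1.9563  0.1238  1.0336 -1.2526] [0.4226 0.123  0.2292] [2.8602 1.299  0.0011] 0.9509153232031887
[[313.1926 188.806 ]
 [314.4015 170.4704]]
18 [[[107.4  124.2   29.04]
  [220.2   84.6   31.56]
  [112.2  160.2   23.4 ]
  [ 59.4  113.4   33.36]]]
25 [[[107.4  124.2   29.04]
  [221.4   85.8   33.  ]
  [112.2  160.2   23.4 ]]]
32 [[[107.4  124.2   29.04]
  [112.2  160.2   23.4 ]]]
154 [205, 205, 192, 124, 120, 119, 119, 121, 119, 119, 145, 154, 153, 152, 160, 160, 150, 162, 202, 208, 204, 205, 206, 208, 205, 204, 204, 202, 207]
164 [203, 200, 130, 118, 117, 118, 119, 117, 146, 145, 122, 124, 126, 126, 124, 124, 121, 107, 126, 188, 208, 209, 207, 207, 205, 201, 204, 205, 206]
174 [116, 116, 116, 116, 117, 115, 161, 207, 210, 170, 122, 123, 123, 125, 123, 122, 121, 122, 121, 119, 197, 208, 208, 206, 206, 206, 203, 201, 204]
184 [202, 200, 201, 200, 156, 143, 203, 206, 208, 151, 119, 119, 120, 121, 121, 119, 120, 119, 119, 118, 155, 208, 207, 209, 206, 204, 207, 207, 204]
194 [202, 200, 202, 200, 202, 177, 155, 138, 139, 124, 116, 117, 117, 117, 118, 118, 116, 118, 116, 117, 169, 211, 210, 209, 205, 208, 206, 202, 204]
204 [200, 200, 199, 203, 201, 201, 186, 121, 116, 118, 116, 116, 116, 116, 117, 119, 117, 115, 116, 157, 208, 209, 206, 209, 205, 205, 205, 204, 203]
214 [167, 189, 199, 201, 199, 200, 204, 184, 173, 181, 179, 184, 187, 188, 184, 171, 181, 206, 207, 205, 185, 202, 204, 204, 206, 206, 206, 204, 205]
224 [65, 78, 148, 187, 198, 203, 206, 187, 176, 203, 207, 208, 210, 208, 207, 204, 207, 207, 209, 205, 192, 205, 206, 206, 208, 206, 207, 206, 205]
```

Run:
```python
from m1 import *
a=load('w10'); print(plane(a,[[307.4,184.2],[278.4,184.2],[336.4,184.2]],.09))
o=np.array([.5055,-.164]);X=np.array([.9304,-.3665]);Y=np.array([.3665,.9304]);print(o+.036*X-.0385*Y)
```

```text
[[0.4189 0.1339 0.09  ]
 [0.3983 0.1519 0.09  ]
 [0.4394 0.116  0.09  ]]
[ 0.5249 -0.213 ]
```

drive_tool([
  [0, 0, 0, -0.1, 0.25, -0.6, 0.95],
  [0, 0, 0, -0.1, 0.25, -1.6, 0.95],
  [0, 0, 0, -0.1, 0.25, -2.7, 0.95],
  [0, 0, 0, -0.1, 0.25, -3.8, 0.95],
  [0, 0, 0, -0.1, 0.25, -4.4, 0.95],
])

```text
clock: 22.95
position: [0.4173, 0.1325, 0.0505]
ee_rot: [-2.86, -1.298, 0.003]
force: [0.3, -0.3, 0.0]
width: 0.951
gripper_force: 0.0
```

drive_tool([
  [0, 0, 0, 0, 0, 0, 0.95],
  [0, 0, 0, 0, 0, 0, 0.6],
  [0, 0, 0, 0, 0, 0, 0.4],
  [0, 0, 0, 0, 0, 0, 0.4],
  [0, 0, 0, 0, 0, 0, 0.4],
], force=28)

```text
clock: 23.45
position: [0.4189, 0.1337, 0.0539]
ee_rot: [2.861, 1.297, 0.003]
force: [-2.4, 1.5, 1.7]
width: 0.65
gripper_force: 1.3
```

drive_tool([
  [0, 0, 0, 0, 0, 0, 0.4],
  [0, 0, 0, 0, 0, 0, 0.4],
  [0, 0, 0, 0, 0, 0.6, 0.4],
  [0, 0, 0, 0, 0, 1.5, 0.4],
  [0, 0, 0, 0, 0, 2.5, 0.4],
])

```text
clock: 23.95
position: [0.4169, 0.1329, 0.1533]
ee_rot: [-2.86, -1.298, 0.004]
force: [1.2, -0.5, -5.2]
width: 0.636
gripper_force: 28.0
```

drive_tool([
  [0, 0, 0, 0, 0, 1.1, 0.4],
  [0, 0, 0, 0, 0, 2.2, 0.4],
  [0, 0, 0, 0.1, -0.2, 3.2, 0.4],
  [0, 0, 0.8, 0.3, -0.8, 3.7, 0.4],
  [0, 0, 1.6, 0.5, -1.7, 3.7, 0.4],
])

```text
clock: 24.45
position: [0.4394, 0.0669, 0.3042]
ee_rot: [2.757, 1.502, 0.009]
force: [1.8, -0.4, -5.2]
width: 0.637
gripper_force: 28.0
```

drive_tool([
  [0, 0, 1, 0.3, -1.0, 0, 0.4],
  [0, 0, 2, 0.6, -2.0, 0, 0.4],
  [0, 0, 3, 0.9, -3.0, 0, 0.4],
  [0, 0, 4, 1.2, -4.0, 0, 0.4],
  [0, 0, 5, 1.5, -5.0, 0, 0.4],
])

```text
clock: 24.95
position: [0.4977, -0.1363, 0.3006]
ee_rot: [-2.37, -2.061, 0.001]
force: [1.4, 0.8, -3.9]
width: 0.637
gripper_force: 28.0
```

drive_tool([
  [0, 0, 0, 0.3, -1.0, 0, 0.4],
  [0, 0, 0, 0.65, -1.97, 0, 0.4],
  [0, 0, 0, 0.65, -1.97, -1.0, 0.4],
  [0, 0, 0, 0.65, -1.97, -2.0, 0.4],
  [0, 0, 0, 0.65, -1.97, -2.7, 0.4],
])

```text
clock: 25.45
position: [0.5223, -0.2134, 0.1898]
ee_rot: [-2.373, -2.054, 0.003]
force: [-0.5, -0.2, -4.1]
width: 0.637
gripper_force: 28.0
```

drive_tool([
  [0, 0, 0, 0, 0, 0, 0.4],
  [0, 0, 0, 0, 0, 0, 0.4],
])

```text
clock: 25.65
position: [0.524, -0.2133, 0.1932]
ee_rot: [-2.374, -2.057, 0.0]
force: [0.5, 0.1, -4.0]
width: 0.641
gripper_force: 28.0
```

Run:
```python
from m1 import *
a=grab('wrist','w11');s=arm.observe();print(s['clock'],s['joints'],s['position'],s['ee_rot'],s['force'],s['width'])
o=np.array([.5055,-.164]);X=np.array([.9304,-.3665]);Y=np.array([.3665,.9304])
print((s['position'][:2]-o)@X,(s['position'][:2]-o)@Y)
cw=lambda x,y,z:[*(o+x/1000*X+y/1000*Y),z]
# predicted vs seen tumbler rim
q=[cw(33+35*np.cos(t),36.5+35*np.sin(t),.095) for t in np.linspace(0,2*np.pi,8,endpoint=False)]
print(proj(a,q).round(0).tolist())
g=cv2.GaussianBlur(cv2.cvtColor(a['px'],cv2.COLOR_RGB2GRAY),(5,5),1)
print(cv2.HoughCircles(g[:230],cv2.HOUGH_GRADIENT,1.2,25,param1=80,param2=28,minRadius=25,maxRadius=65))
```

```text
25.7 [ 0.6064  0.4083 -0.4286  1.7348  0.1928  1.0384 -0.0321] [ 0.5249 -0.2135  0.1942] [2.3734 2.0562 0.0015] [ 0.7086  0.4429 -2.4809] 0.6371104581103647
0.03617732598026793 -0.03891015898775745
[[381.0, 120.0], [377.0, 84.0], [349.0, 61.0], [313.0, 67.0], [292.0, 98.0], [299.0, 133.0], [327.0, 154.0], [360.0, 148.0]]
[[[340.2  105.    43.12]
  [477.   163.8   38.68]
  [502.2  166.2   49.48]
  [597.    12.6   30.4 ]]]
```

Run:
```python
from m1 import *
np.set_printoptions(precision=3,suppress=True)
a=load('w11'); s=arm.observe(); T=R.from_rotvec(s['ee_rot']).as_matrix()
for n,P in(('lid',plane(a,[[502.2,166.2],[551.7,166.2],[452.7,166.2]],.198)),('base',plane(a,[[477,163.8],[438.3,163.8],[515.7,163.8]],0))): print(n,P[:,:2].ravel(),'tool xy',(P-s['position'])[0]@T)
```

```text
lid [ 0.62  -0.178  0.645 -0.181  0.596 -0.174] tool xy [ 0.049  0.089 -0.004]
base [ 0.7   -0.223  0.657 -0.217  0.744 -0.229] tool xy [0.016 0.174 0.195]
```

drive_tool([
  [0, 0, 0, 0, 0, -0.8, 0.4],
  [0, 0, 0, 0, 0, -1.6, 0.4],
  [0, 0, 0, 0, 0, -2.3, 0.4],
  [0, 0, 0, 0, 0, -2.9, 0.4],
  [0, 0, 0, 0, 0, -3.15, 0.4],
])

```text
clock: 26.2
position: [0.5285, -0.2085, 0.0701]
ee_rot: [2.369, 2.06, 0.011]
force: [-9.0, 10.7, 37.7]
width: 0.644
gripper_force: 28.2
```

drive_tool([
  [0, 0, 0, 0, 0, -0.05, 0.4],
  [0, 0, 0, 0, 0, -0.1, 0.4],
  [0, 0, 0, 0, 0, -0.14, 0.4],
  [0, 0, 0, 0, 0, -0.14, 0.4],
])

```text
clock: 26.6
position: [0.528, -0.2105, 0.0667]
ee_rot: [2.369, 2.057, 0.009]
force: [-7.9, 12.7, 32.1]
width: 0.643
gripper_force: 27.9
```

Contact came 5–8 mm too early, with a side load. Backing off to find the cause.

drive_tool([
  [0, 0, 0, 0, 0, 0.3, 0.4],
  [0, 0, 0, 0, 0, 0.7, 0.4],
  [0, 0, 0, 0, 0, 1.2, 0.4],
  [0, 0, 0, 0, 0, 1.2, 0.4],
])

```text
clock: 27.0
position: [0.5273, -0.2145, 0.1135]
ee_rot: [2.37, 2.052, 0.006]
force: [1.6, 0.2, -3.6]
width: 0.643
gripper_force: 27.9
```

Run:
```python
from m1 import *
np.set_printoptions(precision=4,suppress=True)
a=grab('wrist','w12');t=grab('top','t12');sc=grab('scene','s12');s=arm.observe();print(s['clock'],s['joints'],s['position'],s['ee_rot'],s['force'],s['width'])
g=cv2.GaussianBlur(cv2.cvtColor(a['px'],cv2.COLOR_RGB2GRAY),(5,5),1)
print(cv2.HoughCircles(g[:250],cv2.HOUGH_GRADIENT,1.2,25,param1=80,param2=28,minRadius=20,maxRadius=75))
o=np.array([.5055,-.164]);X=np.array([.9304,-.3665]);Y=np.array([.3665,.9304])
cw=lambda x,y,z:[*(o+x/1000*X+y/1000*Y),z]
print('rim pred',proj(a,[cw(33,36.5,.095)]),'tin corners',proj(a,[cw(-7,-29,.092),cw(-7,71,.092),cw(-67,71,.092),cw(-67,-29,.092)]),'grinder top',proj(a,[cw(-48.5,-51,.114)]))
P=np.array([s['position']+R.from_rotvec(s['ee_rot']).as_matrix()@np.array([30*np.cos(t),30*np.sin(t),54])/1000 for t in np.linspace(0,6.28,12)]); print('jar base predicted',proj(a,P).round().tolist())
```

```text
27.15 [ 0.5829  0.501  -0.4029  1.8283  0.2514  0.8615 -0.084 ] [ 0.5244 -0.2138  0.1094] [2.3742 2.0558 0.0003] [-0.9494  0.0412 -4.4005] 0.642454830289228
[[[340.2  103.8   65.  ]
  [513.   179.4   51.56]
  [570.6  185.4   58.4 ]
  [581.4  209.4   66.32]
  [312.6   71.4   43.64]
  [322.2  247.8   71.6 ]
  [475.8  121.8   65.  ]
  [315.    96.6   39.56]
  [162.6  233.4   24.8 ]]]
rim pred [[338.6806 108.7223]] tin corners [[243.5128 206.5739]
 [277.6553  21.115 ]
 [159.7756  -6.738 ]
 [140.8304 183.8018]] grinder top [[150.9305 240.6317]]
jar base predicted [[312.0, 176.0], [336.0, 183.0], [352.0, 201.0], [354.0, 223.0], [344.0, 243.0], [324.0, 255.0], [301.0, 255.0], [281.0, 244.0], [270.0, 224.0], [273.0, 201.0], [288.0, 183.0], [312.0, 176.0]]
```

Run:
```python
from m1 import *
a=load('w12'); s=arm.observe(); M=R.from_rotvec(s['ee_rot']).as_matrix()
def circ(r,z): return proj(a,[s['position']+M@np.array([r*np.cos(t),r*np.sin(t),z])/1000 for t in (0,1.57,3.14,4.71)]).round().tolist()
for dz in(0,7): print('slip',dz,'base(+x,+y,-x,-y)',circ(30,54+dz),'lid top',circ(29,-36+dz))
for u in(300,312,324): print(u,[a['px'][v,u].tolist() for v in range(140,262,4)])
print('row190',[(x,a['px'][192,x].tolist()) for x in range(225,400,5)])
```

```text
slip 0 base(+x,+y,-x,-y) [[312.0, 176.0], [355.0, 218.0], [313.0, 257.0], [270.0, 218.0]] lid top [[309.0, 224.0], [376.0, 286.0], [311.0, 341.0], [244.0, 286.0]]
slip 7 base(+x,+y,-x,-y) [[312.0, 174.0], [354.0, 214.0], [313.0, 252.0], [271.0, 215.0]] lid top [[310.0, 219.0], [373.0, 278.0], [311.0, 331.0], [247.0, 278.0]]
300 [[99, 91, 83], [97, 89, 73], [98, 90, 79], [100, 92, 81], [124, 113, 100], [173, 135, 83], [174, 135, 84], [174, 133, 80], [169, 131, 78], [173, 135, 84], [127, 108, 90], [133, 122, 110], [136, 124, 113], [140, 130, 116], [142, 132, 118], [141, 129, 115], [141, 132, 116], [143, 133, 120], [140, 131, 118], [142, 132, 118], [144, 135, 120], [144, 133, 119], [149, 138, 122], [146, 137, 124], [143, 134, 120], [145, 134, 124], [141, 132, 119], [143, 131, 118], [143, 134, 122], [142, 134, 121], [144, 137, 122]]
312 [[99, 89, 81], [103, 94, 83], [105, 98, 88], [104, 94, 83], [101, 93, 83], [101, 94, 82], [131, 118, 100], [177, 136, 85], [176, 136, 82], [167, 131, 84], [128, 118, 105], [138, 128, 114], [138, 127, 117], [140, 129, 116], [142, 131, 117], [139, 127, 117]
[... 913 characters left out ...]
90, 83]), (255, [241, 217, 142]), (260, [213, 178, 110]), (265, [187, 144, 91]), (270, [184, 141, 88]), (275, [142, 119, 90]), (280, [130, 120, 105]), (285, [134, 125, 110]), (290, [136, 126, 109]), (295, [140, 130, 114]), (300, [140, 130, 116]), (305, [142, 132, 118]), (310, [141, 131, 117]), (315, [142, 132, 118]), (320, [138, 126, 115]), (325, [140, 128, 116]), (330, [146, 135, 123]), (335, [218, 204, 186]), (340, [214, 200, 182]), (345, [216, 203, 184]), (350, [215, 204, 186]), (355, [216, 204, 186]), (360, [204, 192, 173]), (365, [129, 116, 101]), (370, [150, 105, 64]), (375, [150, 103, 60]), (380, [226, 209, 183]), (385, [230, 215, 190]), (390, [233, 219, 194]), (395, [232, 222, 198])]
```

Run:
```python
from m1 import *
a=load('w12');p=a['px'].astype(int); h=cv2.cvtColor(a['px'],cv2.COLOR_RGB2HSV)
# classes: W wood(sat>100), D dark(<60), g mid grey, P pale bright low-sat
def k(r,c):
    s,v=h[r,c,1],h[r,c,2]
    if s>85: return 'W' if v>160 else 'w'
    return 'D' if v<70 else ('s' if v<115 else ('g' if v<175 else ('P' if v<225 else 'C')))
print('cols 120..440 step 4')
for r in range(20,262,6): print(r,''.join(k(r,c) for c in range(120,440,4)))
```

```text
cols 120..440 step 4
20 gggggggggggggggggggggggggggggCCCCPPPWWWWWPCCCCCCCCCCCCCCCCCCCCCCCCCCCCCPwwwwwwgC
26 ggggggggggggggggggggggggggggCCCCCCCCCCCPWWWWWWWPPCCCCCCCCCCCCCCCCCCCCCCCCPPPCCCC
32 ggggggggggggggggggggggggggPCCCCCCCCCCCCCgWWWWWWWWWWWWPCCCCCCCCCCCCCCCCCCCCCCCCCC
38 gggggggggggggggggggggggggggCCCgCCCCCCCCPgwwwWWWwwwwPPPPPPPPPPCCCCCCCCCCCCCCCCCCC
44 gggggggggggggggggggggggggggCPggPCCCCCCCggswwwwwgPgggggggggssssPPWPCCCCCCCCCCCCCC
50 gggggggggggggggggggggggggggggggPCCCCCCCggsgWWgPggggggggggsssssssgPWWWWWCCCCCCCCC
56 ggggggggggggggggggggggggggggggggCCCCCCPgsssWPggggggggggggsssssssssgCWWWWWWWCCCCC
62 gggggggggggggggggggggggggggggggCCCCCCCPgssgPgggggggggggsssssssssssssPWWWWWWCCCCC
68 ggggggggggggggggggggggggggggggggPCCCCCgssgggggggggggPPPggssssssssssssPwWWWCCCCCC
74 ggggggggggggggggggggggggggggggggggCCCCgssPgggggggCCCCCCCCCgsssssssssssPWWWCCCCCC
80 gggggggggggggggggggggggggggggggggPCCCPgsPggggggCCCCCCCCCCCCgssssssssssgWWCCCCCPg
86 gggggggggggggggggggggggggggggggggggPCgsgggggggCCCCCCCCCCCCCgggsssssssssCWCCCCggg
92 gggggggggggggggggggggggggggggggggggggssPgggggCCCCCCCCCCCCCPggPssssss
[... 1691 characters left out ...]
ggggggPCCCCCCCCCCCCC
218 CCCCCCsDDDDDDDDDDDDDDDDDDwwwwwWWWwgggggggggggggggggggggggggggggggggPCCCCCCCCCCCC
224 CCCCCgDDDDDDDDDDDDDDDDwwwwwwwwwwwgggggggggggggggggggggggggggggggggggCCCCCCCCCCCC
230 CCCCCDDDDDDDDDDDDDDDwwwwwwwwwwwwsggggggggggggggggggggggggggggggggggggCCCCCCCCCCC
236 CCCCPDDDDDDDDDDDDDDDWWWWwwwwwwwwgggggggggggggggggggggggggggggggggggggCCCCCCCCCCC
242 CCCCPDDDDDDDDDDDDDDDWWWWWWWWWwssggggggggggggggggggggggggggggPggPPggggsgPCCCCCCCC
248 DDDDDDDDDDDDDDDDDDDDDDDgCPgsssssgggggggggggggggggggggggggPCPCPPPgggggsssssPCPDDD
254 DDDDDDDDDDDDDDDDDDDDDDDsPsssssssgggggggggggggggggggggggggPCCCCCCggggggsssssPPDDD
260 DDDDDDDDDDDDDDDDDDDDDDDDssssssssggggggggggggggggggggggggggCCCCCCPggggsssssssDDDD
```

Run:
```python
from m1 import *
a=load('w11'); h=cv2.cvtColor(a['px'],cv2.COLOR_RGB2HSV)
def k(r,c):
    s,v=h[r,c,1],h[r,c,2]
    if s>85: return 'W' if v>160 else 'w'
    return 'D' if v<70 else ('s' if v<115 else ('g' if v<175 else ('P' if v<225 else 'C')))
for r in range(120,268,6): print(r,''.join(k(r,c) for c in range(160,480,4)))
# depth/position of disc in w12 and w11 in tool frame
b=load('w12'); 
for (u,v,Rp),nm in(((322,253,75),'w12'),):
    m=cv2.undistortPoints(np.array([[[u,v]]],float),b['K'],np.array([float(b['k1']),0,0,0,0])).ravel()
    Tm=np.linalg.inv(b['C']); s=arm.observe()
    for r in(29,30):
        d=324*r/1000/Rp; Pw=b['C'][:3,:3]@(np.r_[m,1]*d)+b['C'][:3,3]; print(nm,r,d,Pw,'tool',R.from_rotvec(s['ee_rot']).as_matrix().T@(Pw-s['position']))
```

```text
120 CCgggggggggggggggggggggggggggggssWwsssggggggggggggssssssCCCggggggggggggggggggggg
126 CCgggggggggggggggggggggggggggggssWWssssgggggggggPssssssPCCCgggggggggggggggggggss
132 CCPggggggggggggggggggggggggggggsgWWWgssssggggggsssssssWCCCCPggggggggggggggssssss
138 CCPgggggggggggggggggggggggggggssWWWWWgsssssssssssssssWWCCCCPgggggggggggggsssssss
144 CCPgggggggggggggggggggggggggggssWWWWWWwsssssssssssssWWCCCCCCCggggggggggsssssssss
150 CCCPggggggggggggggggggggggggggsgWWWWWWWWWwgssssggWwwWWCCCCCCCPgggggggggsssssssss
156 CCCCPPPggCCggggggggggggggggggssWWWWWWWWWWWWWWWWWWwwWWWCCCCCCCCPgggggggsssssssssg
162 CCCCCCCCCCCggggggggggggggggggswWWWWWWWWWWWWWWWWWWwwWWCCCCCCCCCCCPgggggsssssssssg
168 CCCCCCCCCCPwwwwwssgggggggggggwWWWWWWWWWWWWWWWWWWWwwWWCCCCCCCCCCCCPggsgssssssssgg
174 CCCCCCCCCCPwwwwDDDDDDDDsgggggWWWWWWWWWWWWWWWWWWWwwWWCCCCCCCCCCCCCCPgggsssssssssg
180 CCCCCCCCCCWwsDDDDDDDDDDDWWWWWWWWWWWWWWWWWWWWWWWWwwWWCCCCCCCCCCCCCCCCPggssssssssg
186 CCCCCCCCCCsDDDDDDDDDwDDWWWWWWWCWWWWWWWWWWWWWWWWwwWWWCCCCCCCCCCCCCCCCCPggssssssss
192 CCCCCCCCCgDDDDDDDDDDDDwWWWWWWWCWWWWWWWWPPPWWWWWwwWWCCCCCCCCCCCCCCCCCCCCPggss
[... 480 characters left out ...]
gWCCgPCCCCCCCCCCCCCCCCCCCCCCCggggg
234 PCCCCCCCCCCCCCCCCCCCCCCCPCCPPPWssssssssssssssssssgWPCCCPCCCCCCCCCCCCCCCCCCgggggg
240 gCCCCCCCCCCCCCCCCCCPggsssDPPgssssssggggggggggggssssgPCDDsssgPCCCCCCCCCCCCggggggg
246 sggggPPPPPPPPPCCPsssssssDDggsssggggggggggggggPCPPgssgPDDsssssssgCCCPPPPPPgssssss
252 DDDDDDDDDDDDDDCgssssssssDDgssgggggggggggggggggCCCCPgsgDDDsssssssgCgDDDDDDDDDDDDD
258 DDDDDDDDDDDDDDgssssssssDDDssgggggggggggggggggCCCCCCCgsDDDDssssssssDDDwDwDDDDDDDD
264 DDDDDDDDDDDwwwssssssssDDDDgggggggggggggggggggCCCCCCPggsDDDsssssssswwwwDwDDwDDDDD
w12 29 0.12528 [ 0.5324 -0.1934  0.1563] tool [ 0.0212  0.0051 -0.0469]
w12 30 0.12960000000000002 [ 0.5322 -0.1953  0.1523] tool [ 0.0193  0.0051 -0.0429]
```

The numbers show what happened: the jar's base leaned toward the near wall and landed on its rim, which tilted the jar about 38° in the grip. I'll carry it to free worktop, tilt the tool back to right it, set it down and regrip.

drive_tool([
  [0, 0, 0, 0, 0, 0.6, 0.4],
  [0, 0, 0, 0, 0, 1.4, 0.4],
  [0, 0, 0, -0.2, -0.5, 2.0, 0.4],
  [1.4, -0.2, 0, -0.5, -1.2, 2.0, 0.4],
  [2.8, -0.4, 0, -0.8, -2.0, 2.0, 0.4],
])

```text
clock: 27.65
position: [0.4939, -0.2918, 0.1908]
ee_rot: [-2.236, -1.95, -0.286]
force: [1.2, 0.4, -5.1]
width: 0.642
gripper_force: 27.9
```

drive_tool([
  [1.4, -0.2, 0, -0.3, -0.8, 0, 0.4],
  [2.8, -0.4, 0, -0.3, -0.8, 0, 0.4],
  [3.1, -0.45, 0, -0.3, -0.8, -0.5, 0.4],
  [3.1, -0.45, 0, -0.3, -0.8, -1.0, 0.4],
  [3.1, -0.45, 0, -0.3, -0.8, -1.0, 0.4],
])

```text
clock: 28.15
position: [0.4779, -0.3254, 0.1451]
ee_rot: [-2.076, -1.793, -0.55]
force: [-0.1, -0.4, -4.0]
width: 0.645
gripper_force: 27.9
```

Run:
```python
from m1 import *
np.set_printoptions(precision=4,suppress=True)
a=grab('wrist','w13');sc=grab('scene','s13');t=grab('top','t13');s=arm.observe();print(s['clock'],s['joints'],s['position'],s['ee_rot'],s['force'],s['width'])
M=R.from_rotvec(s['ee_rot']).as_matrix();print('tool z',M[:,2])
h=cv2.cvtColor(sc['px'],cv2.COLOR_RGB2HSV); c=proj(sc,[s['position'],s['position']-[0,0,s['position'][2]]]).round().astype(int);print(c.tolist())
def k(r,c):
    s,v=h[r,c,1],h[r,c,2]
    if s>85: return 'W' if v>160 else 'w'
    return 'D' if v<45 else ('s' if v<80 else ('g' if v<125 else ('P' if v<160 else 'C')))
for r in range(c[0,1]-30,c[1,1]+20,3): print(r,''.join(k(r,x) for x in range(c[0,0]-60,min(c[0,0]+60,640),2)))
```

```text
28.3 [ 1.0689  0.6938 -0.5019  1.5248 -0.1502  1.2451  0.5533] [ 0.4807 -0.3251  0.1497] [-2.0768 -1.8004 -0.5529] [-0.5456 -0.1441 -4.3398] 0.6443884094750165
tool z [ 0.071   0.4917 -0.8678]
[[428, 151], [420, 185]]
121 CCCCPgssgggggggggggggggggCCPgggssssgPPgggggggggPgPPPgggggggs
124 CCCCCCPsggggggPPCCPggggggPPgssswwwssPPPgggggPPgPPCPgggggggww
127 CCCCCCPsgPCCCCCCCCPPPPPPPPCPsssgsswwssgPPggPgPggCCCCPPgggsww
130 PPPPPPgPCCCCCCCCCCCPPPPPCCCCCPgssssswwwsggPPgggggPCCCCCPgsws
133 PPPPgPPCCCCCCCCCCCCCCCCCCCCCPPggggsgsswwwssgggggggggPPCCCCgg
136 PPPPPPPgggPCCCCCCCCCCCCPPPgggPgPggssssssgggsssgggggggggPCCCC
139 CCCPPPgwwwwwgPCCCCCCPggPggggCCCPPgsssswggPPggsssggggggggggPC
142 CPPPPPgwwwwwwgPCCCCPgPgggggggPCCCPPgggggPgggggggssgggggggggg
145 PPPPPgswwwwwgPCCPCCCCPggggggggggggggPggggPPgPPgggggggggggggg
148 PPPPPgswwwwwgCCCCCPCCCCPPggPPPPggggggggggggggggggggggggggggg
151 PPPPggswwwwwPCCCCCCCPPCCCPggwPPwwggPggssPggggggggggggggggggg
154 PPPgggwwwwwgCCCCCCCCCCPPCPgggggggPPggssgPPgggggggggggggggggg
157 PPPggggwwwwgCCCCCCCCCCCCCPPPPPgggggggggPPPPggggggggggggggggg
160 PPgggggsgggCCCCCCCCCCCCCCCCCPPPPg
[... 237 characters left out ...]
WWwwwWCCCCCCCCCCCCCCCCCCCCPPCCCCCCCCCCCCPPPPgPPCCC
175 gPPPPPPPCCCCCCPwWgssgCCCCCCCCCCCCCCCCCPPCCCCCCCCCCCCCCCCCCCC
178 gCCCCCCCCCCCCCCgwssssPCCCPPCCCCCCCCCCCCCCPPCCCCCCCCCCCCCCPPg
181 ggPCCCCCCCCCCCCCgsssgPggggggCCCCCCCCCCCCCCCPPCCCCCCCCCPCCCPs
184 ggPCCCCPPCCPPPPPgsssgggggggggPCCCCCCCCCCCCCCCCCCCCPCCCCCCPss
187 ggPPPPPPPPPPPPPgsssgWPggggggPPPCCCCCCCCCCCCCCCCCCCCCCCCCCgss
190 PgPPPPPPPPggggggsssswWggggggPgggggggggggggggggggPCCCCCCCgsss
193 gPPPPPPPPggggggwwwwwWWWgggggggggggggggggggggggggggPCCCCPswss
196 PPCCCPPPgPwwwwwwwwwwwwgggggggggggggggggggggggggggggggCPsssss
199 PCCCCCCPPgwwwwwwwwwwwwCCCCCCggggggggggggggggggggggggsgssssss
202 PPCCCCPPPgwwwwwwwwwwwPCCCCCCCgggggggggggggggggggggggggssssss
```

drive_tool([
  [0, 0, 0, 0, 0, -0.6, 0.4],
  [0, 0, 0, 0, 0, -1.1, 0.4],
  [0, 0, 0, 0, 0, -1.5, 0.4],
  [0, 0, 0, 0, 0, -1.8, 0.4],
  [0, 0, 0, 0, 0, -1.85, 0.4],
])

```text
clock: 28.8
position: [0.4799, -0.3251, 0.0743]
ee_rot: [-2.076, -1.799, -0.552]
force: [-0.5, 0.2, -3.7]
width: 0.646
gripper_force: 27.9
```

drive_tool([
  [0, 0, 0, 0, 0, -0.1, 0.4],
  [0, 0, 0, 0, 0, -0.2, 0.4],
  [0, 0, 0, 0, 0, -0.2, 0.4],
], force=14)

```text
clock: 29.1
position: [0.4802, -0.3255, 0.0671]
ee_rot: [-2.077, -1.799, -0.553]
force: [-0.5, 0.1, -3.8]
width: 0.648
gripper_force: 14.0
```

drive_tool([
  [0, 0, 0, 0, 0, -0.1, 0.4],
  [0, 0, 0, 0, 0, -0.15, 0.4],
  [0, 0, 0, 0, 0, -0.15, 0.4],
])

```text
clock: 29.4
position: [0.48, -0.3253, 0.0609]
ee_rot: [-2.077, -1.799, -0.553]
force: [0.1, -0.5, -5.1]
width: 0.645
gripper_force: 14.0
```

drive_tool([
  [0, 0, 0, 0, 0, -0.1, 0.4],
  [0, 0, 0, 0, 0, -0.15, 0.4],
  [0, 0, 0, 0, 0, -0.15, 0.4],
])

```text
clock: 29.7
position: [0.4799, -0.3253, 0.0547]
ee_rot: [-2.077, -1.799, -0.553]
force: [-0.4, -0.3, -4.0]
width: 0.643
gripper_force: 14.0
```

drive_tool([
  [0, 0, 0, 0, 0, -0.1, 0.4],
  [0, 0, 0, 0, 0, -0.1, 0.4],
])

```text
clock: 29.9
position: [0.4799, -0.3253, 0.0506]
ee_rot: [-2.077, -1.799, -0.552]
force: [-0.1, 0.3, -4.4]
width: 0.642
gripper_force: 14.0
```

drive_tool([
  [0, 0, 0, 0, 0, -0.1, 0.4],
  [0, 0, 0, 0, 0, -0.1, 0.4],
])

```text
clock: 30.1
position: [0.4799, -0.3253, 0.0466]
ee_rot: [-2.077, -1.799, -0.552]
force: [-0.0, -0.4, -3.3]
width: 0.648
gripper_force: 14.0
```

drive_tool([
  [0, 0, 0, 0, 0, -0.08, 0.4],
  [0, 0, 0, 0, 0, -0.08, 0.4],
])

```text
clock: 30.3
position: [0.48, -0.3253, 0.0435]
ee_rot: [-2.077, -1.799, -0.553]
force: [-0.4, 0.9, -4.9]
width: 0.643
gripper_force: 14.0
```

drive_tool([
  [0, 0, 0, 0, 0, -0.06, 0.4],
  [0, 0, 0, 0, 0, -0.06, 0.4],
])

```text
clock: 30.5
position: [0.48, -0.3253, 0.0412]
ee_rot: [-2.077, -1.799, -0.553]
force: [0.3, -0.2, -4.3]
width: 0.646
gripper_force: 14.0
```

drive_tool([
  [0, 0, 0, 0, 0, -0.06, 0.4],
  [0, 0, 0, 0, 0, -0.06, 0.4],
])

```text
clock: 30.7
position: [0.48, -0.3253, 0.0388]
ee_rot: [-2.077, -1.799, -0.553]
force: [-0.4, -0.3, -4.5]
width: 0.647
gripper_force: 14.0
```

```bash
cat > asc.py <<'E'
from m1 import *
def asc(d,r0,r1,c0,c1,dr=6,dc=4):
    h=cv2.cvtColor(d['px'],cv2.COLOR_RGB2HSV)
    def k(r,c):
        s,v=h[r,c,1],h[r,c,2]
        if s>85: return 'W' if v>160 else 'w'
        return 'D' if v<70 else ('s' if v<115 else ('g' if v<175 else ('P' if v<225 else 'C')))
    for r in range(r0,r1,dr): print(r,''.join(k(r,c) for c in range(c0,c1,dc)))
E
python3 - <<'E'
from asc import *
a=grab('wrist','w14');s=arm.observe();M=R.from_rotvec(s['ee_rot']).as_matrix()
def circ(c,r,z):
    # c: point where jar axis (vertical) crosses grasp; circle at world height z
    return proj(a,[[c[0]+r*np.cos(t),c[1]+r*np.sin(t),z] for t in np.radians([82,-8,-98,172])]).round().tolist()
g=s['position']-.019*M[:,2];print('grasp',g, 'base',circ(g,.03,0),'lid',circ(g,.029,.09))
asc(a,60,270,200,440)
E
```

```text
grasp [ 0.4787 -0.3347  0.0555] base [[317.0, 227.0], [364.0, 273.0], [317.0, 322.0], [271.0, 273.0]] lid [[316.0, 194.0], [394.0, 269.0], [316.0, 353.0], [238.0, 270.0]]
60 wDwwDDwDwDDDwwwWwgggggssssgWWWWWWWWWWWWWWWWWWWWWWwwwwwwwwWWg
66 wwDwwwDwwDwwwDDwWWWWWWWWwgWWWWWWWWWWWWWWWWWWWWWWWwwwwwwwWWWP
72 wwwwwDDDwDDDDwwwWWWWWWWWWWWWWWWWWWWWWWWWWWWWWWWWWwwwwwwwWWWP
78 WWWWWWWwwwwwwwwwWWWWWWWWWWWWWWWWWWWWWWWWWWWWWWWWwwwwwwwwWWWP
84 wwwwWWWWWWWWWWWwWWWWWWWWWWWWWWWWWWWWWWWWWWWWWWWWwwwwwwwWWWWP
90 wwwwwwwwwwwWWWWWWWWWWWWWWWWWWWWWWWWWWWWWWWWWWWWWwwwwwwwWWWgg
96 wwwwwwwwwwwwwwwwwwWWWWWWWWWWWWWWWWWWWWWWWWWWWWWwwwwwwwwWWWPP
102 wwwwwwwwwwwwwwwwwwwwwwwwwWWWWWWWWWWWWWWWWWWWWWWwwwwwwwwWWWPP
108 wwwwwwwwwwwwwwwwwwwwwwwwwwwwwwwwWWWWWWWWWWWWWWWwwwwwwwWWWWPP
114 wwwwwwwwwwwwwwwwwwwwwwwwwwwwwwwwwwwwwwwWWWWWWWWWWWWWwwWWWPPP
120 PgggggwwwwwwwwwwwwwwwwwwwwwwwwwwwwwwwwwwwwwwwwWWWWWWWwWWWPPP
126 PPPPPPPPPPgggwwwwwwwwwwwwwwwwwwwwwwwwwwwwwwwwwwwwwwwwwWWWPPP
132 PPPPPPPPPPPPPPPPggggwwwwwwwwwwwwwwwwwwwwwwwwwwwwwwwwwwwwgPPP
138 PPPPPPPPPPPPPPPPPPPPPPPPPgwwwwwwwwwwwwwwwwwwWwwwwwwwwwwgPPPP
144 PPPPPPPPPPPPPPPPPPPPPP
[... 638 characters left out ...]
PPPPgsgPPPPPPPPPPPPPPPPPPPPPPPPPPPgPPPPPPPPPPPPPPP
210 PPPPPPPPPPPPPgsgPPPPPPPPPPPPPPPPPPPPPPPPPPPPPgPPPPPPPPPPPPPP
216 PPPPPPPPPPPPgsgPPPPPPPPPPPPPPPPPPPPPPPPPPPPPPPgPPPPPPPPPPPPP
222 PPgPPPPPPPPPsgPPPPPPPPPPPPPPPPPPPPPPPPPPPPPPPPPgPggggPPPPPPP
228 ssssssssgPPPggPPPPPPPPPPPPPPPPPPPPPPPPPPPPPPPPPPggsssPPPPPPP
234 ssssssssgggsgPPPPPPPPPPPPPPPPPPPPPPPPPPPPPPPPPPPgssssgPPPPPP
240 ssssssssssssgPPPPPPPPPPPPPPPPPPPPPPPPPPPPPPPPPPsssssssPPPPPP
246 ssssssssssssgPPPPPPPPPPPPPPPPPPPPPPPPPPPPPPPPPssssDDDsPPPggg
252 DDDDssssssssgPPPPPPPPPPPPPPPPPPPPPPPPPPPPPPPPsssssDssDsggDDD
258 DDDDsssssssssssPPPggggssgPPPPggsssPPPPggsssgPsssssDssDsDsDwD
264 wwwDssssssssssssssssssssssssssssssssssssssssssssssssDDDsDwww
```

drive_tool([
  [0, 0, 0, 0, 0, -0.08, 0.4],
  [0, 0, 0, 0, 0, -0.08, 0.4],
])

```text
clock: 30.95
position: [0.4805, -0.3234, 0.0371]
ee_rot: [-2.073, -1.799, -0.555]
force: [-2.2, 3.3, 6.1]
width: 0.641
gripper_force: 13.9
```

drive_tool([
  [0, 0, 0, 0, 0, -0.08, 0.4],
  [0, 0, 0, 0, 0, -0.08, 0.4],
])

```text
clock: 31.15
position: [0.4803, -0.3227, 0.0345]
ee_rot: [-2.072, -1.799, -0.555]
force: [-4.5, 4.6, 9.4]
width: 0.644
gripper_force: 13.9
```

drive_tool([
  [0, 0, 0, 0, 0, -0.08, 0.4],
  [0, 0, 0, 0, 0, -0.08, 0.4],
])

```text
clock: 31.35
position: [0.4802, -0.3235, 0.0315]
ee_rot: [-2.073, -1.799, -0.555]
force: [-5.0, 2.2, 12.2]
width: 0.643
gripper_force: 13.9
```

Run:
```python
from asc import *
a=grab('wrist','w15');s=arm.observe();M=R.from_rotvec(s['ee_rot']).as_matrix();print(s['position'],s['force'])
def circ(c,r,z): return proj(a,[[c[0]+r*np.cos(t),c[1]+r*np.sin(t),z] for t in np.radians([82,-8,-98,172])]).round().tolist()
g=s['position']-.019*M[:,2];print('grasp',g,'lid',circ(g,.029,.09))
asc(a,156,262,220,420)
```

```text
[ 0.4802 -0.3235  0.0315] [-5.113   2.7677 12.1909]
grasp [ 0.4789 -0.3329  0.0479] lid [[316.0, 189.0], [398.0, 269.0], [316.0, 358.0], [233.0, 269.0]]
156 PPPPPPPPPPPPPPPPPPPPPPPPPPPPPPPPPPPPPPPPPPgswwwwPP
162 PPPPPPPPPPPPPPPPPPPPggggggggggPPPPPPPPPPPPPPPPPPPP
168 PPPPPPPPPPPPPPPPggggggPPPgggggPgggPPPPPPPPPPPPPPPP
174 PPPPPPPPPPPPPPggPgggPPPPPPPPPPPgPPggPPPPPPPPPPPPPP
180 PPPPPPPPPPPPggPPPPPPPPPPPPPPPPPPPPPPggPPPPPPPPPPPP
186 PPPPPPPPPPgggPgPPPPPPPPPgPPPPPPPPPPPgPggPPPPPPPPPP
192 PPPPPPPPPggPgPPPPPPPPPPPPPPPPPPPPPPPPPPPgPPPPPPPPP
198 PPPPPPPPggPPPPPPPPPPPPPPPPPPPPPPPPPPPPPPPgPPPPPPPP
204 PPPPPPPgggPPPPPPPPPPPPPPPPPPPPPPPPPPPPPPPPgPPPPPPP
210 PPPPPPgggPPPPPPPPPPPPPPPPPPPPPPPPPPPPPPPPPggPPPPPP
216 PPPPPPgPPPPPPPPPPPPPPPPPPPPPPPPPPPPPPPPPPPPgPPPPPP
222 PPPPPPgPPPPPPPPPPPPPPPPPPPPPPPPPPPPPPPPPPPPPgPPggP
228 sssgPggPPPPPPPPPPPPPPPPPPPPPPPPPPPPPPPPPPPPPggsssg
234 sssgggggPPPPPPPPPPPPPPPPPPPPPPPPPPPPPPPPPPPPgsssss
240 ssssssPPPPPPPPPPPPPPPPPPPPPPPPPPPPPPPPPPPPPgssssss
246 sssssggPgPPPPPPPPPPPPPPPPPPPPPPPPPPPPPPPPPgsssDsss
252 ssssssgPPPPPPPPPPPPPPPPPPPPPPPPPPPPPPPPPPgssssssss
258 ssssssggggPPPPPPPggPPPPPPPPPgPPPPPPPPPgPPPssDssssD
```

drive_tool([
  [0, 0, 0, 0, 0, 0.8, 0.4],
  [1.3, -0.2, 0, 0, 0, 1.6, 0.4],
  [2.6, -0.4, 0, 0, 0, 1.6, 0.4],
  [4.0, -0.6, 0, 0, 0, 1.6, 0.4],
  [4.0, -0.6, 0, 0, 0, 1.6, 0.4],
], force=25)

```text
clock: 31.9
position: [0.4773, -0.3282, 0.0887]
ee_rot: [-1.842, -1.584, -0.86]
force: [-0.8, -0.5, -6.5]
width: 0.638
gripper_force: 25.0
```

Run:
```python
from asc import *
np.set_printoptions(precision=3,suppress=True)
a=grab('wrist','w16');sc=grab('scene','s16');tp=grab('top','t16');s=arm.observe();M=R.from_rotvec(s['ee_rot']).as_matrix();print(s['clock'],s['position'],s['force'],s['width'],s['joints'],M[:,2])
print('cam in tool',np.array(arm.get_image('wrist')['mount']))
g=s['position']-.019*M[:,2]
# scene: where jar would be
print(proj(sc,[g]).round(),proj(tp,[g]).round())
asc(a,130,262,220,420)
x,y=proj(sc,[g])[0].round().astype(int); print('scene hue/sat around'); p=sc['px']
h=cv2.cvtColor(p,cv2.COLOR_RGB2HSV)
for r in range(y-34,y+40,4): print(r,' '.join('%3d'%int(h[r,c,2]) + ('*' if h[r,c,1]>50 else ' ') for c in range(x-48,x+50,5)))
```

```text
32.05 [ 0.481 -0.325  0.094] [ 0.813 -0.437 -4.312] 0.6434796270899831 [ 1.173  0.962 -0.554  1.396 -0.263  1.394  0.685] [ 0.111  0.757 -0.644]
cam in tool [[-0.001 -0.96  -0.281  0.076]
 [ 1.    -0.    -0.     0.001]
 [ 0.    -0.281  0.96  -0.157]
 [ 0.     0.     0.     1.   ]]
[[429. 161.]] [[429. 246.]]
130 PwwwwDDDDDDDDsssssssssssgWWWWWwssssssssswwwwwWWPPP
136 WWwwwDDDDDDDDsssssssssssWWWWWWWWWWWWWWWWWwwwWWWPPP
142 WWwwwwDwDDDDDDsssssssssgWWWWWWWWWWWWWWWWwwwwWWWPPP
148 WwwwwDDDDDDDDDDssssssssWWWWWWWWWWWWWWWWWwwwwWWPPPP
154 WWWWWwwwDDDDDDDWWWWggPPWWWWWWWWWWWWWWWWWwwwwWWPPPP
160 wwwWWWWWWWWWWWwWWWWWWWWWWWWWWWWWWWWWWWWWwwwwWWPPPP
166 wwwwwwwwwwwWWWWWWWWgPPPPPPPPPPPWWWWWWWWwwwwwWWPPPP
172 wwwwwwwwwwwwwwwgPPPPPPPPPPPPPPPPPPPWWWWwwwwWWWPPPP
178 wwwwWwwwwwwwwgPPPPPPPPPPPPPPPPPPPPPPPWWWWwwWWWPPPP
184 swwwwwwwwwwgPPPPPPPPPPPPPPPPPPPPPPCPPPPWWWwWWWPPPP
190 PgwwwwwwwwgPPPPPPPPPPPPPPPPPCPPPCCCCCCCPwwwwwPPPPP
196 PPPPPPPPgPPPPPPPPPPPPPPPPPPCCPPCCCCCCCCCPwwwwPPPPP
202 PPPPPPPPPPPPPPPPPPPPPPCCPCCCCCCCCCCCCCCCCPwwPPPPPP
208 PPPPPPPgPPPPPPPPPPPPPCPCCCCCCCCCCCCCCCCCCCPwPPPPPP
214 PPPPPPPPPPPPPPPP
[... 1716 characters left out ...]
*  74  187  189  149  131  189  190  179  133* 182* 186* 182* 185* 167* 181*
179 165  217  215  210   66*  52  165  113  105  108  161  186  184  185  119  181* 186* 179* 182* 186*
183 168  194  198  183   74   59  189  132  107  111  127  165  105* 106  107  105  127* 148* 131* 104 
187 142  133  128  126   57*  79* 114  111  112  167  110  108  104  101  105* 104  104  106  109  106 
191 137  124  115  110   52   64* 157* 107  108  107  147  107  107  106  109  107  104   99* 105  102 
195 139  143* 149* 123* 136* 125* 121* 189  173  116  107  106  107  107  140  190  110*  94*  91* 107 
199 154  116* 115* 123* 110* 128* 146* 189  192  194  187  126  121  108  110  177  112* 100*  84*  90*
```

The lid ellipse puts the lean at about 57° in the tool frame. With the tool now tilted 50°, the jar is within about 7° of upright, so I lower it again.

drive_tool([
  [0, 0, 0, 0, 0, -0.5, 0.4],
  [0, 0, 0, 0, 0, -0.9, 0.4],
  [0, 0, 0, 0, 0, -1.0, 0.4],
  [0, 0, 0, 0, 0, -1.0, 0.4],
], force=14)

```text
clock: 32.5
position: [0.4796, -0.3247, 0.0523]
ee_rot: [-1.839, -1.593, -0.859]
force: [0.2, 0.7, -4.2]
width: 0.644
gripper_force: 14.0
```

drive_tool([
  [0, 0, 0, 0, 0, -0.08, 0.4],
  [0, 0, 0, 0, 0, -0.08, 0.4],
])

```text
clock: 32.7
position: [0.4803, -0.3254, 0.0503]
ee_rot: [-1.84, -1.595, -0.86]
force: [0.0, -0.3, -4.2]
width: 0.645
gripper_force: 14.0
```

drive_tool([
  [0, 0, 0, 0, 0, -0.08, 0.4],
  [0, 0, 0, 0, 0, -0.08, 0.4],
])

```text
clock: 32.9
position: [0.4801, -0.3255, 0.047]
ee_rot: [-1.84, -1.595, -0.86]
force: [-0.0, -0.1, -5.2]
width: 0.644
gripper_force: 14.0
```

drive_tool([
  [0, 0, 0, 0, 0, -0.08, 0.4],
  [0, 0, 0, 0, 0, -0.08, 0.4],
])

```text
clock: 33.1
position: [0.48, -0.3254, 0.0436]
ee_rot: [-1.84, -1.594, -0.86]
force: [-1.1, -1.0, -4.8]
width: 0.636
gripper_force: 14.0
```

drive_tool([
  [0, 0, 0, 0, 0, -0.07, 0.4],
  [0, 0, 0, 0, 0, -0.07, 0.4],
])

```text
clock: 33.3
position: [0.48, -0.3253, 0.0407]
ee_rot: [-1.84, -1.594, -0.86]
force: [-0.3, -1.2, -3.9]
width: 0.642
gripper_force: 14.0
```

drive_tool([
  [0, 0, 0, 0, 0, -0.07, 0.4],
  [0, 0, 0, 0, 0, -0.07, 0.4],
])

```text
clock: 33.5
position: [0.48, -0.3253, 0.038]
ee_rot: [-1.84, -1.594, -0.86]
force: [0.1, 0.5, -4.6]
width: 0.644
gripper_force: 14.0
```

drive_tool([
  [0, 0, 0, 0, 0, -0.07, 0.4],
  [0, 0, 0, 0, 0, -0.07, 0.4],
])

```text
clock: 33.7
position: [0.4804, -0.3245, 0.0365]
ee_rot: [-1.837, -1.594, -0.862]
force: [-2.1, 0.5, 3.7]
width: 0.642
gripper_force: 14.0
```

drive_tool([
  [0, 0, 0, 0, 0, -0.05, 0.4],
  [0, 0, 0, 0, 0, -0.05, 0.4],
])

```text
clock: 33.9
position: [0.4807, -0.3236, 0.0359]
ee_rot: [-1.835, -1.594, -0.864]
force: [-3.5, 2.0, 10.4]
width: 0.642
gripper_force: 13.9
```

drive_tool([
  [0, 0, 0, 0, 0, -0.05, 0.4],
  [0, 0, 0, 0, 0, -0.05, 0.4],
])

```text
clock: 34.1
position: [0.4812, -0.3227, 0.0348]
ee_rot: [-1.833, -1.594, -0.866]
force: [-2.3, 4.5, 13.1]
width: 0.639
gripper_force: 13.9
```

Run:
```python
from asc import *
a=grab('wrist','w17');s=arm.observe();M=R.from_rotvec(s['ee_rot']).as_matrix();print(s['position'],s['force'],M[:,2])
asc(a,120,262,220,420)
g=s['position']-.019*M[:,2]
def circ(c,r,z): return proj(a,[[c[0]+r*np.cos(t),c[1]+r*np.sin(t),z] for t in np.radians([82,-8,-98,172])]).round().tolist()
print('grasp',g,'upright lid would be',circ(g,.029,.09))
```

```text
[ 0.4812 -0.3227  0.0348] [-3.081   4.025  14.2126] [ 0.1105  0.7621 -0.6379]
120 wwwwwwwwwWWWWWWWWWWWWwWWWWWWWWWWWWWWWWWWWWwwwwwWWW
126 wwwwwwwwwwwwwwwwwwWWWWWWWWWWWWWWWWWWWWWWWwwwwwwWWW
132 wwwwwwwwwwwwwwwwwwwwwwwwwwwWWWWWWWWWWWWWWwwwwwWWWg
138 wwwwwwwwwwwwwwwwwwwwwwwwwwwwwwwwwwwWWWWWWWWWWwWWWP
144 wwwwwwwwWwwwwwwwwwwwwwwwwwwwwwwwwwwwwwwwwwwwwwWWWP
150 wwwwwwwwwwwwwwwwwwWwwwwwwwwwwwwwwwwwwwwwwwwwwwwwwP
156 wwwwwwwwwwwwwwwwwwwggPPPPPPPPPggwwwwwwwwwwwwwwwwgP
162 PPPggwwwwwwwwwwggPPPPPPPPPPPPPPPPPgWwwwwwwwwwwwwPP
168 PPPPPPPPPPPgggPPPPPPPPPPPPPPPPPPPPPPPwwwwwWwwwwPPP
174 PPPPPPPPPPPggPPPPPPPPPPPPPPPPPPPPPPPPPgwwwwwwwwPPP
180 PPPPPPPPPPgPPPPPPPPPPPPPPPPPPPPPPPPPPPPPgwwwwwgPPP
186 PPPPPPPPPgPPPPPPPPPPPPPPPPPPPPPPPPPPPPPPPgwwwwPPPP
192 PPPPPPPPgPPPPPPPPPPPPPPPPPPPPPPPPPPPPPPPPPgggPPPPP
198 PPPPPPPgPPPPPPPPPPPPPPPPPPPPPPPPPPPPPPPPPPPPPPPPPP
204 PPPPPPPgPPPPPPPPPPPPPPPPPPPPPPPPPPPPPPPPPPggPPPPPP
210 PPPPPPgPPPPPPPPPPPPPPPPPPPPPPPPPPPPPPPPPPPPPPPPPPP
216 PPPPPPgPPPPPPPPPPPPPPPPPPPPPPPPPPPPPPPPPPPPPgPPPPP
222 PPPPPPgPPPPPPPPPPPPPPPPPPPPPPPPPPPPPPPPPPPPPgPPPPP
228 PPPPPPgPPPPPPPPPPPPPPPPPPPPPPPPPPPPPPPPPPPPPgPPPPP
234 PPPPPPgPPPPPPPPPPPPPPPPPPPPPPPPPPPPPPPPPPPPPgPPPPP
240 PPPPPggPPPPPPPPPPPPPPPPPPPPPPPPPPPPPPPPPPPPPggPPPP
246 PggggggPPPPPPPPPPPPPPPPPPPPPPPPPPPPPPPPPPPPPgggggP
252 ggggggsgPPPPPPPPPPPPPPPPPPPPPPPPPPPPPPPPPPPggggggg
258 ggggggsgPPPPPPPPPPPPPPPPPPPPPPPPPPPPPPPPPPPggggggg
grasp [ 0.4791 -0.3372  0.0469] upright lid would be [[316.0, 166.0], [395.0, 227.0], [316.0, 307.0], [237.0, 227.0]]
```

drive_tool([
  [0, 0, 0, 0, 0, 0.06, 0.4],
  [0, 0, 0, 0, 0, 0.06, 0.8],
  [0, 0, 0, 0, 0, 0.06, 0.95],
  [0, 0, 0, 0, 0, 0.06, 0.95],
  [0, 0, 0, 0, 0, 0.06, 0.95],
])

```text
clock: 34.65
position: [0.4801, -0.3256, 0.0337]
ee_rot: [-1.84, -1.594, -0.86]
force: [-0.1, 1.2, -0.1]
width: 0.925
gripper_force: 0.0
```

Run:
```python
from asc import *
a=grab('wrist','w18');s=arm.observe();M=R.from_rotvec(s['ee_rot']).as_matrix();print(s['clock'],s['position'],s['force'],s['width'])
asc(a,102,262,220,420)
g=s['position']-.019*M[:,2]
def circ(c,r,z): return proj(a,[[c[0]+r*np.cos(t),c[1]+r*np.sin(t),z] for t in np.radians([82,-8,-98,172])]).round().tolist()
print('grasp',g,'upright lid would be',circ(g,.029,.09),circ(g,.03,0))
```

```text
34.7 [ 0.4801 -0.3255  0.0337] [ 0.4117 -0.3323 -0.2343] 0.9378176852116837
102 wwwwwDDDDDDwssssssssssgWWWWWWWWWWWWWWWWWWWwwwwwWWW
108 WWWWWWWWWwwwggggggssssgPgggggPWWWWWWWWWWWWwwwwwWWW
114 wwwwwwwwWWWWWWWWWWgggggggggggggggggWWWWWWWwwwwwWWW
120 wwwwwwwwwwwwwwwgggggggggggggggggggggggWWWwwwwwwWWW
126 wwwwwwwwwwwwwgggggggggggggggggggggggggggWwwwwwwWWW
132 wwwwwwwwwwwwggggggggggggggggggggggggggggggWWWwWWWg
138 wwwwwwwWwwwgggggggggggggggggggPggggggggggggwwwWWWP
144 wwwwwwwwwwwggggggggggggggggggPgggggPPgggggggwwwwwP
150 wwwwwwwwwwwgggggggggggggggggggggggggggPgggggwwwwsP
156 gggwwwwwwwwgggggggggggggggggggggPgggggPgggggwwwwPP
162 PPPPPPPPPgggggggggggggggggggggggggggggPgggggwwwgPP
168 PPPPPPPPPPPsgggggggggPgPgPgPgggPPPgPPgPPgPggwwwPPP
174 PPPPPPPPPPPssgggPPgggggPgPPgPPPPPPPgggggPggwwwgPPP
180 PPPPPPPPPPPgsssggPPgggggggPggPgggggPgPPPggwwwwPPPP
186 PPPPPPPPPPPgsssssggPPPPPPgggPggggPPPPPggssgswgPPPP
192 PPPPPPPPPPPgsssssssgggPgPPPPPPPPPPPgggssssPPPPPPPP
198 PPPPPPPPPPgssssssssssssgggggggggggggsssssgPPPPPPPP
204 PPPPPPPPPgssggsssssssssssssgggssgsssssssgPPPPPPPPP
210 PPPPPPPPPssssgwwsssssssssssggssssgsssssgPPPPPPPPPP
216 PPPPPPPPgssssswwwwssssssssssssssssssgwwPgPPPPPPPPP
222 PPPPPPPPgssssswwwwPPPggsssssssssgwWwwwggPPPPPPPPPP
228 PPPPPPPPggssssswwgWPPPPPPPWPPWPWPWWwwwggPPPPPPPPPP
234 PPPgPPPPPgsssssgwWWWWWPWPPWWPWPPPPWwwggPPPPPPPgPPP
240 gggDDPPPPPgssssggggWWWWWWWWWPWWWWWWwwggPPPPPPDDggg
246 ggsDDPPPPPPgsssgggggggWWWWWWWWWWggggggPPPPPPPwDDgg
252 gsDDDgPPPPPgsssgggggggggggggggggggggggggPPPPgDDwDg
258 DDDDDgPPPPPPgssgggggggggggggggggggggggsssggPPDDwDD
grasp [ 0.478  -0.3399  0.0459] upright lid would be [[316.0, 164.0], [396.0, 225.0], [316.0, 306.0], [236.0, 226.0]] [[317.0, 253.0], [367.0, 299.0], [317.0, 354.0], [267.0, 300.0]]
```

Run:
```python
from asc import *
a=load('w18'); P=plane(a,[[329.5,152.5],[264,152],[395,152],[329,108],[329,197]],.09); print(P)
def circ(c,r,z): return proj(a,[[c[0]+r*np.cos(t),c[1]+r*np.sin(t),z] for t in np.radians([82,-8,-98,172])]).round().tolist()
c=(P[3]+P[4])/2;print(c,circ(c,.029,.09),circ(c,.03,0.0))
asc(a,250,330,220,420)
```

```text
[[ 0.4886 -0.3057  0.09  ]
 [ 0.4611 -0.3015  0.09  ]
 [ 0.5162 -0.3094  0.09  ]
 [ 0.4929 -0.2779  0.09  ]
 [ 0.4847 -0.3282  0.09  ]]
[ 0.4888 -0.3031  0.09  ] [[328.0, 103.0], [396.0, 148.0], [331.0, 205.0], [261.0, 148.0]] [[325.0, 204.0], [371.0, 242.0], [326.0, 286.0], [280.0, 242.0]]
250 gsDDDgPPPPPgsssggggggggwwWWWWgggggggggPPPPPPPDDwDg
256 sDDDDgPPPPPPgssgggggggggggggggggggggggssggPPgDDDwD
262 DDDDDgPPPPPPPgssggggggggggggggggggggggsssssgPwDwwD
268 DDDDDsPPPPPPPPgsggggggggggggggggggggPgssssssgDDDDw
274 DDDDDsPPPPPPPPgsssggggggggggggwgggggPsssssssgDwDDw
280 DDDDDDDDDDDDDDDDDDDDDDDDDDDDDDDDDDDDDDDDDDDDDDDDDD
286 ssssssssssssssssssssssssDssssDsssssssssDssssDDsssD
292 ssssssssssssssssssssssssssssssssssssssssssssssssss
298 DsDsDssDsssssssssssssssDssDsDDsDDDDDDDDDDDDDDDDDDD
304 DDDDDDDDDDDDDDDDDDDDDDDDDDDDDDDDDDDDDDDDDDDDDDDDDD
310 DssssswwsssssssssssssssssssssssssssssssssssssssssD
316 ssgggsggggPsgggggssggggsgggggssggsssssssssssssssss
322 sPPPPPPPPPPPPPPPPPPPPPPPPPPPPPPPPgssssssssssssssss
328 PPPPPPPPPPPggPPPPggPPPPggPPPPgggPsssssssssssssssss
```

The jar stands upright at about (0.489, −0.304): the lid ellipse and the honey below it fit. Backing the gripper out along its axis and levelling it for a new look.

drive_tool([
  [0, 0, 0, -0.08, -0.5, 0.43, 1],
  [0, 0, 0, -0.19, -1.3, 1.1, 1],
  [0, 0, 0, -0.3, -2.1, 1.8, 1],
  [0, 0, 0, -0.3, -2.1, 2.6, 1],
  [-1.5, 0.22, 0, -0.3, -2.1, 3.6, 1],
])

```text
clock: 35.2
position: [0.4644, -0.4124, 0.1713]
ee_rot: [-1.934, -1.659, -0.749]
force: [-0.2, -0.9, -0.1]
width: 1.002
gripper_force: 0.0
```

drive_tool([
  [-1.6, 0.23, 0, 0, 0.3, 0.5, 1],
  [-3.2, 0.47, 0, 0.1, 0.8, 0.5, 1],
  [-4.8, 0.7, 0, 0.2, 1.4, 0.5, 1],
  [-6.4, 0.94, 0, 0.4, 2.0, 0.5, 1],
  [-8, 1.17, 0, 0.5, 2.6, 0.5, 1],
])

```text
clock: 35.7
position: [0.4892, -0.3047, 0.1994]
ee_rot: [-2.361, -2.047, -0.04]
force: [1.0, 1.4, -1.0]
width: 1.004
gripper_force: 0.0
```

drive_tool([
  [-0.4, 0.06, 0, 0, 0, -0.2, 1],
  [-0.4, 0.06, 0, 0, 0, -0.2, 1],
  [-0.4, 0.06, 0, 0, 0, -0.2, 1],
])

```text
clock: 36.0
position: [0.4877, -0.3062, 0.1899]
ee_rot: [-2.374, -2.056, 0.0]
force: [0.4, -1.7, -0.3]
width: 1.0
gripper_force: 0.0
```

Run:
```python
from asc import *
np.set_printoptions(precision=4,suppress=True)
a=grab('wrist','w19');s=arm.observe();M=R.from_rotvec(s['ee_rot']).as_matrix();print(s['clock'],s['position'],s['joints'],s['force'],M[:,2])
def circ(c,r,z): return proj(a,[[c[0]+r*np.cos(t),c[1]+r*np.sin(t),z] for t in np.radians([82,-8,-98,172])]).round().tolist()
c=[.4885,-.304];print('pred lid',circ(c,.029,.09),'base',circ(c,.03,0))
g=cv2.GaussianBlur(cv2.cvtColor(a['px'],cv2.COLOR_RGB2GRAY),(5,5),1)
print(cv2.HoughCircles(g[:260],cv2.HOUGH_GRADIENT,1.2,20,param1=80,param2=26,minRadius=22,maxRadius=50))
asc(a,90,260,220,420)
```

```text
36.05 [ 0.4875 -0.3072  0.1898] [ 0.7628  0.4258 -0.405   1.716   0.1895  1.0396  0.1481] [ 0.1294 -0.0672 -0.31  ] [-0.0008  0.0007 -1.    ]
pred lid [[318.0, 164.0], [353.0, 199.0], [318.0, 232.0], [283.0, 199.0]] base [[318.0, 149.0], [346.0, 176.0], [319.0, 202.0], [291.0, 176.0]]
[[[577.8  192.6   43.84]
  [511.8   65.4   45.28]
  [593.4  207.    45.28]
  [313.8  204.6   35.92]
  [516.6  160.2   30.04]
  [532.2  181.8   27.64]
  [358.2    3.    30.52]
  [313.8  184.2   24.4 ]
  [238.2   69.    27.52]]]
90 wDwDDDDDwwDwwwWWWWWWWWWwwwwwwwwwwWWWWwwwwWWPPPPPPP
96 wwwwwwwwwwwwwwwwwwwwwwwwwwwwwwwwwWWWwwwwwWWPPPPPPP
102 swwwwwwwwwwwwwwwwwwwwwwwwwwwwwwwwWWWwwwwWWWPPPPPPP
108 ssssssswwwwwwwwwwwwwwwwwwwwwwwwwwWWwwwwwWWPPPPPPPP
114 ssssgsssssssswwwwwwwwwwwwwwwwwwwwWWwwwwwWWPPPPPPPP
120 sssssssssssssggPPPPPWWWWwwwwwwwwwwwwwwwWWPPPPPPPPP
126 ssssssgssgsgsssPPPPPPPsgsswwwwwwwwwwwwwWWPPPPPPPPP
132 ssgsgsssssgssssPPPPPPPggggssgsssgwwwwWWWWPPPPPPPPP
138 sssgssssgssssgssgsgggssssgsgsgsgPPPPPPPWPPPPPPPPPP
144 sssssggggPPgPPggggggsssssggsgsssPPPPPPPPPPPPPPPPPP
150 sggsggsgggsggggggggssggsssgsssggPPP
[... 305 characters left out ...]
PPPPPgssggggggggggggsPPPPPPPPPPPPPPPPPPP
192 PPPPPPPPPPPPPPPPPPPPPPgPPCPgggggPPPPPPPPPPPPPPPPPP
198 PPPPPPPPPPPPPPPPPPPPPPPPCCCPggggPPPPPPPPPPPPPPPPPP
204 PPPPPPPPPPPPPPPPPPPPPPPCCCCCCCCCPPPPPPPPPPPPPPPPPP
210 PPPPPPPPPPPPPPPPPPPPPPPPCCCCCCCCPPPPPPPPPPPPPPPPPP
216 PPPPPPPPPPPPPPPPPPPPPPPPPCPPCCCPPPPPPPPPPPPPPPPPPP
222 PPPPPPPPPPPPPPPPPPPPPPPPPPPPCPCPPPPPPPPPPPPPPPPPPP
228 PPPPPPPPPPPPPPPPPPPPPPPPPPPPPPPPPPPPPPPPPPPPPPPPPP
234 PPPPPPPPPPPPPPPPPPPPPPPPPPPPPPPPPPPPPPPPPPPPPPPPPP
240 ssDgPPPPPPPPPPPPPPPPPPPPPPPPPPPPPPPPPPPPPPPPPPPwDs
246 sDDsPPPPPPPPPPPPPPPPPPPPPPPPPPPPPPPPPPPPPPPPPPPDwD
252 DDDsPPPPPPPPPPPPPPPPPPPPPPPPPPPPPPPPPPPPPPPPPPgDDw
258 DDDDPPPPPPPPPPPPPPPPPPPPPPPPPPPPPPPPPPPPPPPPPPgDww
```

Run:
```python
from asc import *
a=load('w19'); s=arm.observe(); P=plane(a,[[313.8,204.6]],.09)[0]; print(P, s['position'])
c=P
def circ(c,r,z): return proj(a,[[c[0]+r*np.cos(t),c[1]+r*np.sin(t),z] for t in np.radians([82,-8,-98,172])]).round().tolist()
print(circ(c,.029,.09),circ(c,.03,.0))
M=R.from_rotvec(s['ee_rot']).as_matrix(); print('in tool', M.T@(P-s['position']))
p=a['px'].astype(int)
for v in (190,200,205,212,220): print(v,[tuple(p[v,u])for u in range(264,364,6)])
```

```text
[ 0.4842 -0.3084  0.09  ] [ 0.4875 -0.3072  0.1898]
[[314.0, 170.0], [349.0, 204.0], [314.0, 237.0], [279.0, 205.0]] [[315.0, 153.0], [342.0, 180.0], [315.0, 207.0], [288.0, 181.0]]
in tool [-0.0017 -0.003   0.0998]
190 [(np.int64(203), np.int64(186), np.int64(163)), (np.int64(202), np.int64(186), np.int64(163)), (np.int64(202), np.int64(185), np.int64(163)), (np.int64(168), np.int64(153), np.int64(134)), (np.int64(151), np.int64(139), np.int64(128)), (np.int64(126), np.int64(116), np.int64(104)), (np.int64(132), np.int64(123), np.int64(108)), (np.int64(152), np.int64(143), np.int64(125)), (np.int64(128), np.int64(119), np.int64(107)), (np.int64(138), np.int64(129), np.int64(114)), (np.int64(139), np.int64(128), np.int64(116)), (np.int64(118), np.int64(110), np.int64(99)), (np.int64(117), np.int64(108), np.int64(97)), (np.int64(107), np.int64(102), np.int64(87)), (np.int64(207), np.int64(190), np.int64(167)), (np.int64(200), np.int64(185), np.int64(161)), (np.int64(204), np.int64(186), np.int64(165))]
200 [(np.int64(201), np.int64(186), np.int64(159)), (np.int64(205), np.int64(188), 
[... 2432 characters left out ...]
int64(208), np.int64(189), np.int64(167)), (np.int64(200), np.int64(183), np.int64(162)), (np.int64(204), np.int64(190), np.int64(173)), (np.int64(205), np.int64(193), np.int64(174)), (np.int64(210), np.int64(198), np.int64(179)), (np.int64(216), np.int64(201), np.int64(184)), (np.int64(217), np.int64(206), np.int64(186)), (np.int64(217), np.int64(205), np.int64(186)), (np.int64(219), np.int64(205), np.int64(186)), (np.int64(226), np.int64(212), np.int64(193)), (np.int64(226), np.int64(212), np.int64(194)), (np.int64(219), np.int64(206), np.int64(189)), (np.int64(205), np.int64(189), np.int64(164)), (np.int64(202), np.int64(187), np.int64(163)), (np.int64(204), np.int64(187), np.int64(164))]
```

Run:
```python
from asc import *
a=load('w19'); p=cv2.GaussianBlur(a['px'],(3,3),0).astype(int)
for u in (302,314,326): print(u,[(v,int(p[v,u].sum()//3)) for v in range(164,256,3)])
# lid: left/right edge via colour difference (R-B): counter ~40, lid ~30
d=(p[:,:,0]-p[:,:,2]); 
for v in range(176,250,6): print(v,[int(x) for x in d[v,270:362:4]])
```

```text
302 [(164, 127), (167, 138), (170, 135), (173, 83), (176, 102), (179, 169), (182, 143), (185, 111), (188, 110), (191, 173), (194, 203), (197, 205), (200, 204), (203, 202), (206, 202), (209, 201), (212, 201), (215, 198), (218, 196), (221, 196), (224, 195), (227, 192), (230, 190), (233, 189), (236, 178), (239, 186), (242, 186), (245, 183), (248, 165), (251, 174), (254, 175)]
314 [(164, 134), (167, 153), (170, 88), (173, 93), (176, 108), (179, 149), (182, 163), (185, 112), (188, 110), (191, 152), (194, 212), (197, 211), (200, 212), (203, 212), (206, 212), (209, 210), (212, 208), (215, 206), (218, 206), (221, 203), (224, 199), (227, 199), (230, 198), (233, 193), (236, 193), (239, 181), (242, 185), (245, 184), (248, 182), (251, 179), (254, 183)]
326 [(164, 127), (167, 137), (170, 143), (173, 81), (176, 96), (179, 108), (182, 111), (185, 111), (188, 110), (191, 116), (194, 162), (197, 213), (200, 217), (203, 218), (206, 218), (209, 217), (212, 214), (215, 210), (218, 208), (221, 209), (224, 207), (227, 204), (230, 200), (233, 196), (236, 182), (239, 184), (242, 183), (245, 184), (248, 186)
[... 586 characters left out ...]
, 20, 27, 39, 41, 39]
212 [40, 41, 44, 30, 31, 32, 33, 31, 31, 32, 33, 32, 31, 30, 30, 31, 27, 27, 26, 31, 39, 39, 41]
218 [39, 40, 40, 34, 32, 32, 31, 32, 32, 33, 32, 32, 32, 32, 32, 31, 30, 32, 32, 38, 38, 38, 39]
224 [41, 41, 39, 40, 32, 31, 32, 33, 31, 32, 32, 32, 33, 31, 31, 32, 31, 33, 36, 40, 40, 40, 40]
230 [40, 41, 41, 40, 41, 36, 31, 32, 32, 32, 32, 32, 31, 32, 32, 33, 33, 39, 40, 39, 40, 41, 40]
236 [40, 40, 39, 41, 41, 40, 40, 39, 33, 33, 31, 32, 31, 32, 36, 40, 40, 41, 40, 40, 40, 40, 41]
242 [41, 41, 40, 40, 40, 39, 40, 40, 41, 40, 41, 40, 41, 40, 41, 40, 40, 41, 40, 41, 41, 41, 40]
248 [40, 39, 40, 40, 40, 41, 42, 39, 39, 43, 39, 38, 40, 40, 41, 40, 40, 40, 40, 40, 39, 40, 40]
```

The R−B mask gives a clean lid circle: (314,204.5), radius 33.5 px. The jar is upright at (0.484, −0.308). I'll regrip a little higher and place it nearer the middle of its slot.

drive_tool([
  [0, 0, 0, -0.08, -0.05, -0.7, 1],
  [0, 0, 0, -0.08, -0.05, -1.5, 1],
  [0, 0, 0, -0.08, -0.05, -2.3, 1],
  [0, 0, 0, -0.08, -0.05, -3.0, 1],
  [0, 0, 0, -0.08, -0.05, -3.25, 1],
])

```text
clock: 36.55
position: [0.4824, -0.3091, 0.0567]
ee_rot: [-2.375, -2.049, 0.003]
force: [0.1, 0.7, -0.3]
width: 0.997
gripper_force: 0.0
```

drive_tool([
  [0, 0, 0, 0, 0, 0, 1],
  [0, 0, 0, 0, 0, 0, 0.7],
  [0, 0, 0, 0, 0, 0, 0.4],
  [0, 0, 0, 0, 0, 0, 0.4],
  [0, 0, 0, 0, 0, 0, 0.4],
], force=35)

```text
clock: 37.05
position: [0.4855, -0.3077, 0.0609]
ee_rot: [2.373, 2.057, 0.0]
force: [-0.2, 0.4, -0.5]
width: 0.701
gripper_force: 0.0
```

drive_tool([
  [0, 0, 0, 0, 0, 0, 0.4],
  [0, 0, 0, 0, 0, 0.4, 0.4],
  [0, 0, 0, 0, 0, 1.1, 0.4],
  [0, 0, 0, 0, 0, 2.0, 0.4],
  [0, 0, 0, 0, 0, 2.9, 0.4],
])

```text
clock: 37.55
position: [0.4842, -0.3068, 0.1765]
ee_rot: [-2.372, -2.057, 0.001]
force: [-0.2, -0.7, -4.6]
width: 0.619
gripper_force: 32.9
```

drive_tool([
  [0, 0, 0, 0, 0, 0, 0.4],
  [0, 0, 0, 0, 0, 0, 0.4],
])

```text
clock: 37.75
position: [0.4849, -0.3074, 0.176]
ee_rot: [2.374, 2.057, -0.0]
force: [-0.1, -0.0, -5.7]
width: 0.618
gripper_force: 32.9
```

Run:
```python
from asc import *
np.set_printoptions(precision=4,suppress=True)
a=grab('wrist','w20');s=arm.observe();M=R.from_rotvec(s['ee_rot']).as_matrix();print(s['clock'],s['position'],s['force'],s['width'],M[:,2])
def circ(r,z): return proj(a,[s['position']+M@np.array([r*np.cos(t),r*np.sin(t),z])/1000 for t in (0,1.57,3.14,4.71)]).round().tolist()
print('base',circ(30,60),'lid',circ(29,-30))
p=cv2.GaussianBlur(a['px'],(3,3),0).astype(int);d=p[:,:,0]-p[:,:,2];b=p.sum(2)//3
for v in range(150,262,6): print(v,' '.join('%2d'%max(0,min(99,int(x))) for x in d[v,230:400:5]))
print()
for v in range(150,262,6): print(v,' '.join('%3d'%int(x) for x in b[v,230:400:5]))
```

```text
37.8 [ 0.4841 -0.3071  0.1749] [ 0.0774  0.8648 -4.0587] 0.6185037328639886 [-0.0018  0.0006 -1.    ]
base [[316.0, 175.0], [358.0, 217.0], [316.0, 255.0], [274.0, 217.0]] lid [[314.0, 222.0], [379.0, 283.0], [315.0, 336.0], [250.0, 283.0]]
150 28 28 28 27 26 27 28 28 28 28 28 28 29 29 29 28 29 28 29 28 27 28 29 28 36 42 40 42 41 41 42 40 41 41
156 28 28 29 32 31 27 27 28 29 29 28 29 29 28 28 28 27 28 28 34 28 32 28 30 38 42 42 41 41 41 41 41 40 41
162 32 34 41 42 43 34 28 29 28 27 28 27 27 28 28 29 27 28 33 42 41 39 34 29 40 43 42 41 42 41 40 41 41 41
168 41 41 42 40 41 41 40 29 27 28 28 28 27 27 27 28 28 28 40 41 43 41 42 41 41 42 41 41 41 41 40 41 40 40
174 41 41 41 41 40 41 42 40 32 29 29 28 27 28 29 29 29 33 41 41 41 41 41 41 42 41 41 41 42 41 41 40 40 41
180 41 42 42 40 41 41 41 42 40 35 28 29 28 29 28 29 34 41 41 42 42 41 41 41 40 42 41 41 41 41 40 40 41 40
186 41 40 41 41 41 41 41 40 40 42 41 39 35 36 37 34 33 32 34 33 34 38 42 42 42 40 40 42 41 40 40 40 41 41
192 40 41 41 43 41 42 42 40 39 40 41 40 39 33 35 36 35 37 38 38 38 37 32 37 41 40 40 41 40 42 41 40 42 41
198 40 41 4
[... 3115 characters left out ...]

234 200 200 202 202 200 193 184 202 169  93  82  85 100 108 112 117 120 118 114 117 116 127 164 135  87  80  80 185 205 205 182 201 204 202
240 202 194 162 111  93  91  53 130  99  84 103 115 116 115 116 116 118 119 117 119 116 195 235 232 198 139  80  83 191  32  79  87  95 135
246  95  90  91  90  90  79  38  66  86 109 115 115 116 118 119 118 117 118 116 118 118 223 235 237 236 234 111  86 113  26  42  86  86  87
252  90  90  89  89  88  47  37  85 111 112 117 115 115 116 117 118 115 114 116 117 117 181 234 234 237 236 131 112  86  25  23  74  86  83
258  88  88  89  88  73  35  50 109 113 115 115 115 115 113 114 114 117 118 116 117 118 134 233 233 233 222 147 115 111  55  23  37  83  85
```

The jar now hangs straight: base centre at row ~218 against 215 predicted, lid edge at 222 as predicted. Moving over its slot.

drive_tool([
  [0, 0, 0, 0.1, 0.2, 0.3, 0.4],
  [0, 0, 0.4, 0.35, 0.9, 0.4, 0.4],
  [0, 0, 0.9, 0.65, 1.6, 0.4, 0.4],
  [0, 0, 1.3, 0.95, 2.3, 0.4, 0.4],
  [0, 0, 1.3, 0.99, 2.5, 0.4, 0.4],
])

```text
clock: 38.3
position: [0.5261, -0.202, 0.1917]
ee_rot: [-2.245, -2.195, -0.003]
force: [-1.1, 0.2, -3.9]
width: 0.617
gripper_force: 32.9
```

drive_tool([
  [0, 0, 0, 0, 0, -0.8, 0.4],
  [0, 0, 0, 0, 0, -1.0, 0.4],
  [0, 0, 0, 0, 0, -1.0, 0.4],
  [0, 0, 0, 0, 0, -1.0, 0.4],
])

```text
clock: 38.7
position: [0.5246, -0.2078, 0.1523]
ee_rot: [-2.254, -2.188, 0.001]
force: [0.4, -0.6, -4.4]
width: 0.616
gripper_force: 32.8
```

Run:
```python
from asc import *
np.set_printoptions(precision=4,suppress=True)
a=grab('wrist','w21');s=arm.observe();M=R.from_rotvec(s['ee_rot']).as_matrix();print(s['clock'],s['position'],s['force'],s['width'],M[:,1])
o=np.array([.5055,-.164]);X=np.array([.9304,-.3665]);Y=np.array([.3665,.9304])
cr=lambda P:[(round(float((p[:2]-o)@X*1000),1),round(float((p[:2]-o)@Y*1000),1)) for p in P]
cw=lambda x,y,z:[*(o+x/1000*X+y/1000*Y),z]
print(cr([s['position']]))
def circ(r,z): return proj(a,[s['position']+M@np.array([r*np.cos(t),r*np.sin(t),z])/1000 for t in (0,1.57,3.14,4.71)]).round().tolist()
print('base',circ(30,60),'lid',circ(29,-30))
print('tumbler rim nearest/left/right',proj(a,[cw(33,1.5,.095),cw(-2,36.5,.095),cw(68,36.5,.095),cw(33,36.5,.095)]).round().tolist(),'tin corner',proj(a,[cw(-7,-29,.092)]).round().tolist(),'grinder',proj(a,[cw(-46,-48,.114)]).round().tolist(), '+X wall inner top',proj(a,[cw(69,-34,.05),cw(69,0,.05),cw(78,0,.05)]).round().tolist())
asc(a,20,262,80,440)
```

```text
38.75 [ 0.525  -0.2078  0.1528] [ 0.5075 -0.3379 -4.4004] 0.6193096292574385 [ 0.9996 -0.0299  0.0006]
[(34.2, -33.6)]
base [[318.0, 176.0], [360.0, 218.0], [318.0, 256.0], [276.0, 218.0]] lid [[317.0, 223.0], [383.0, 285.0], [317.0, 339.0], [252.0, 285.0]]
tumbler rim nearest/left/right [[334.0, 172.0], [302.0, 103.0], [402.0, 140.0], [353.0, 122.0]] tin corner [[264.0, 192.0]] grinder [[192.0, 208.0]] +X wall inner top [[357.0, 214.0], [372.0, 177.0], [382.0, 181.0]]
20 DDDsggggggggwssgggggggggggggggggggggggggwwwwWPPPCPPCCPPCCCCCCCCCCCCCPCCCCCPCCCCCCCCgwwwwwD
26 DDDssgggggggggsssssgggggggggggggggggggggggggWWWWWPCPCCCCCCCCCCCCCCCCCCCPCPCCCCCCCCPwwDwDww
32 DDDDsgggggggggggggggggggggggggggggggggggggggggggWWWWWPCCCCCCCCCCCCCCCCCCCCCCCCCCPPswDwwwDw
38 DDDDsgggggggggggggggggggggggggggggggggggggggggggCCPPWWWWWPCCCPCCCCCCCCCCCCCCCCCCCCgwwwwwww
44 DDDDsggggggggggggggggggggggggggggggggggggggggggPCCCCCCCPWWWWWPPCCCCCCCCCCCCCCCCCCCPwwwwwww
50 DDDDsggggggggggggggggggggggggggggggggggggggggggPCCCCCCCCCCWWWWWWWPCCCCCCCCCCCCCCCCCPDDwwww
56 DDDDDgggggggggggggggggggggggggggggggggggggggggggPCCCCCCCCCg
[... 2554 characters left out ...]
gssssssssgPCPPwWWCCCCCCCCCCCCCCCCCC
224 wssssssssssssPCCCCCCCCCCPsDDDDDDDDDgCWWWWWWWwwwwwsWPssssssssssssssssPWWPCCCCCCCCCCCCCCCCCC
230 sssssssssssssPPCCCCCCCCCPCPsDDDDDsPCCCCCCPWWWWWWWwssssssgggggggsssssssWPCCCCCCCCCCCCCCCCCC
236 wssssssssssssgPCCCCCCCCCCCCCCCCCCCCCCCCCCCCPggWWwsssggggggggggggggPggssgPCPgPCCCCCCCCCCCCC
242 wsssssssssswssPCCCCCCPCPCCCCCCCCCCCCCCPgsssssDsgssgggggggggggggggPCCCPssggDsssssgPCCCCCCCC
248 wssswswsssDDDDDDDDDDDDDDDDDDDDDDDDgCPsssssssDDDsggggggggggggggggggCCCCPgssDDsssssssgCPDDDD
254 wsssssssDDDDDDDDDDDDDDDDDDDDDDDDDDsgssssssssDDsggggggggggggggggggCCCCCPggsDDDsssssssgPDDDD
260 wswswsDDDDDDDDDDDDDDDDDDDDDDDDDDDDDssssssssDDDgggggggggggggggggggCCCCCCgggDDwssssssssDDDDD
```

drive_tool([
  [0, 0, 0, -0.03, 0, -0.6, 0.4],
  [0, 0, 0, -0.03, 0, -1.1, 0.4],
  [0, 0, 0, -0.03, 0, -1.5, 0.4],
  [0, 0, 0, -0.03, 0, -1.5, 0.4],
])

```text
clock: 39.15
position: [0.5224, -0.2076, 0.091]
ee_rot: [-2.253, -2.187, 0.002]
force: [-1.2, -0.4, -4.3]
width: 0.617
gripper_force: 32.8
```

drive_tool([
  [0, 0, 0, 0, 0, -0.25, 0.4],
  [0, 0, 0, 0, 0, -0.45, 0.4],
  [0, 0, 0, 0, 0, -0.5, 0.4],
  [0, 0, 0, 0, 0, -0.5, 0.4],
])

```text
clock: 39.55
position: [0.5233, -0.2074, 0.0719]
ee_rot: [-2.253, -2.189, 0.0]
force: [-0.5, 0.4, -3.9]
width: 0.614
gripper_force: 32.8
```

Free of the walls, with 4 mm to go.

drive_tool([
  [0, 0, 0, 0, 0, -0.05, 0.4],
  [0, 0, 0, 0, 0, -0.08, 0.4],
  [0, 0, 0, 0, 0, -0.08, 0.4],
])

```text
clock: 39.85
position: [0.5234, -0.2074, 0.0688]
ee_rot: [-2.253, -2.189, 0.0]
force: [0.4, 0.8, -4.2]
width: 0.623
gripper_force: 32.8
```

drive_tool([
  [0, 0, 0, 0, 0, -0.03, 0.4],
  [0, 0, 0, 0, 0, -0.03, 0.4],
])

```text
clock: 40.05
position: [0.5236, -0.2074, 0.0684]
ee_rot: [2.253, 2.188, -0.0]
force: [-2.4, 0.2, 4.7]
width: 0.615
gripper_force: 34.0
```

drive_tool([
  [0, 0, 0, 0, 0, -0.02, 0.4],
  [0, 0, 0, 0, 0, -0.02, 0.4],
])

```text
clock: 40.25
position: [0.5237, -0.2075, 0.0683]
ee_rot: [2.253, 2.188, -0.0]
force: [-5.0, 0.8, 13.3]
width: 0.618
gripper_force: 34.8
```

drive_tool([
  [0, 0, 0, 0, 0, 0.03, 0.4],
  [0, 0, 0, 0, 0, 0.03, 0.76],
  [0, 0, 0, 0, 0, 0.03, 0.76],
  [0, 0, 0, 0, 0, 0.03, 0.76],
])

```text
clock: 40.65
position: [0.5236, -0.2075, 0.068]
ee_rot: [2.253, 2.189, 0.0]
force: [-0.3, 0.7, 0.3]
width: 0.753
gripper_force: 0.0
```

drive_tool([
  [0, 0, 0, 0, 0, 0.4, 0.76],
  [0, 0, 0, 0, 0, 1.0, 0.76],
  [0, 0, 0, 0, 0, 2.0, 0.76],
  [0, 0, 0, 0, 0, 3.0, 0.76],
  [0, 0, 0, 0, 0, 4.0, 0.76],
])

```text
clock: 41.15
position: [0.5232, -0.2072, 0.2295]
ee_rot: [-2.253, -2.189, 0.0]
force: [0.0, -0.5, -0.4]
width: 0.761
gripper_force: 0.0
```

drive_tool([
  [0, 0, 0, 0, -0.5, 1.0, 0.76],
  [0, 0, 0, 0, -1.0, 1.6, 0.76],
  [0, 0, 0, 0, -1.0, 1.6, 0.76],
  [0, 0, 0, 0, -1.0, 1.6, 0.76],
])

```text
clock: 41.55
position: [0.5234, -0.2476, 0.2919]
ee_rot: [2.254, 2.187, 0.0]
force: [0.3, 0.8, -0.5]
width: 0.76
gripper_force: 0.0
```

Run:
```python
from asc import *
np.set_printoptions(precision=4,suppress=True)
a=grab('wrist','w22');s=arm.observe();print(s['clock'],s['position'],s['force'],s['width'])
o=np.array([.5055,-.164]);X=np.array([.9304,-.3665]);Y=np.array([.3665,.9304])
cw=lambda x,y,z:[*(o+x/1000*X+y/1000*Y),z]
def C(x,y,r,z): return proj(a,[cw(x+r*np.cos(t),y+r*np.sin(t),z) for t in np.radians([0,90,180,270])]).round().tolist()
print('jar lid',C(33,-34,29,.098));print('tumbler',C(33,36.5,35,.095));print('grinder',C(-46,-49,16,.114));print('tin',proj(a,[cw(x,y,.092) for x,y in((-7,-29),(-7,71),(-67,71),(-67,-29))]).round().tolist())
print('crate',proj(a,[cw(x,y,.05) for x,y in((78,-81),(78,81),(-78,81),(-78,-81))]).round().tolist())
g=cv2.GaussianBlur(cv2.cvtColor(a['px'],cv2.COLOR_RGB2GRAY),(5,5),1)
print(cv2.HoughCircles(g[:260],cv2.HOUGH_GRADIENT,1.2,20,param1=80,param2=24,minRadius=12,maxRadius=42))
asc(a,20,240,180,420,5,3)
```

```text
41.6 [ 0.523  -0.2468  0.2911] [ 0.3519 -0.6568 -0.7621] 0.7555474100887856
jar lid [[342.0, 150.0], [326.0, 115.0], [291.0, 132.0], [308.0, 166.0]]
tumbler [[371.0, 88.0], [352.0, 42.0], [308.0, 64.0], [328.0, 109.0]]
grinder [[254.0, 136.0], [243.0, 115.0], [224.0, 125.0], [235.0, 145.0]]
tin [[284.0, 123.0], [315.0, 28.0], [258.0, 7.0], [230.0, 104.0]]
crate [[338.0, 184.0], [388.0, 55.0], [258.0, 5.0], [219.0, 143.0]]
[[[337.8   73.8   34.68]
  [528.6  149.4   41.28]
  [322.2  135.    34.56]
  [448.2  136.2   34.68]
  [557.4  251.4   41.28]
  [413.4  102.6   32.76]
  [453.   221.4   18.6 ]
  [317.4  113.4   36.  ]
  [480.6  244.2   27.12]
  [499.8  157.8   38.64]
  [243.   131.4   18.24]
  [291.    48.6   25.44]
  [395.4   22.2   15.36]
  [571.8  233.4   24.84]
  [436.2  208.2   18.6 ]
  [412.2    6.6   15.96]]]
20 sssssssssssssssssggsssgggwgPCCCCCCCPPWWPPPPPPPPPPPPPPPPPPPPPPPPPPPPgwDwwDssgPPPP
25 ssssssssssssssssssgssgggsgPCCCCCCCCCCCCPPWWWPPPPPPPPPPPPPPPPPPPPPPPsDwwDDwwDsDsP
30 sssssssssssssssssggggssgwPPPgCCCCCCCCCCCCCCCPWWWPPPPPPPPPPPPPPPPPPPPDDwwDwwwsPPP
35 ssssssggsssggsgss
[... 2751 characters left out ...]
PPPPPPPPPPPPPPPPPPPP
200 wsPPPPPPPPPPPPPPPPPPPPPPPPPPPPPPPPPPPPPPPPPPPPPPPPPPCPPCPPPPPPPPPPPPPPPPPPPPPPPC
205 ssPPPPPPPPPPPPPPPPPPPPPPPPPPPPPPPPPPPPPPPPPPPPPPPPPPPPPCPPPPPPPPPPPPPPPPPPPPPPPP
210 wwgPPPPPPPPPPPPPPPPPPPPPPPPPPPPPPPPPPPPPPPPPPPPPPPPPPCPPPPPPPPPPPPPPPPPPPPPPPPPP
215 ssgPPPPPPPPPPPPPPPPPPPPPPPPPPPPPPPPPPPPPPPPPPPPPPPPPPPPPPPPPPPPPPPPPPPPPPPPPPPPP
220 wssPPPPPPPPPPPPPPPPPPPPPPPPPPPPPPCPPPPPPPPPPPPPPPPPPPPPPPPPPPPPPPPPPPPPPPPPPPPPP
225 sssgPPPPPPPPPPPPPPPPPPPPPPPgPPCPPPPPPPPPPPPPPPPPPPPPPPPPPPPPPPPPPPPPPPPPCCPPPPPP
230 sssgPPPPPPPPPPPPPPPPPPPPPPPPPPPPPPPPPPPPPPPPPPPPPPPPPPPPPPPPPPPPPPPPPPPPPPPPPPPP
235 wssgPPPPPPPPPPPPPPPPPPgPPPPPPPPPPPPPPPPPPPPPPPPPPPPPPPPPPPPPPPPPPPPPPPggPPPPPPPP
```

All four things are where predicted: lid centre about (318,142), tumbler (338,74), grinder (243,131), tin beside them. I'll check the other things against the first top view, then hand in.

Run:
```python
from h import *
b=grab('top','tend')['px'].astype(int); a=load('top0')['px'].astype(int)
for n,(u,v) in dict(thermos=(288,175),bottle=(321,242),glass=(323,193),garlic=(262,190),whitejar=(413,177),pantry=(355,185),plate=(177,180),purple=(445,185)).items():
    d=np.abs(a-b)[v-14:v+15,u-14:u+15].max(2); print(n,round(d.mean(),1),round((d>40).mean(),2))
```

```text
thermos 12.6 0.0
bottle 24.6 0.14
glass 15.2 0.0
garlic 16.6 0.0
whitejar 42.9 0.24
pantry 13.7 0.0
plate 13.9 0.0
purple 82.6 0.91
```

Run:
```python
from h import *
G=lambda f:cv2.cvtColor(load(f)['px'],cv2.COLOR_RGB2GRAY).astype(np.float32)
a=G('top0')
for f in('t9','t13','t16','tend'):
    b=G(f)
    for n,(u,v,w) in dict(bottle=(321,242,13),whitecap=(417,168,11),whitejar=(410,180,14),purple=(445,185,12)).items():
        r=cv2.matchTemplate(b[v-w-5:v+w+6,u-w-5:u+w+6],a[v-w:v+w+1,u-w:u+w+1],cv2.TM_CCOEFF_NORMED); m=cv2.minMaxLoc(r); print(f,n,round(m[1],2),np.array(m[3])-5)
```

```text
t9 bottle 0.75 [0 0]
t9 whitecap 0.28 [-5 -5]
t9 whitejar 0.27 [-5 -5]
t9 purple 1.0 [0 0]
t13 bottle 1.0 [0 0]
t13 whitecap 1.0 [0 0]
t13 whitejar 1.0 [0 0]
t13 purple 1.0 [0 0]
t16 bottle 1.0 [0 0]
t16 whitecap 1.0 [0 0]
t16 whitejar 1.0 [0 0]
t16 purple 1.0 [0 0]
tend bottle 0.83 [0 0]
tend whitecap 0.56 [-2  0]
tend whitejar 0.61 [-2  0]
tend purple 0.36 [ 0 -5]
```

```bash
python3 -c "
from cell import arm
print(arm.observe()['clock']); print(arm.sign_off())"
```

```text
41.65
the job is handed in; nothing more can be done
None
```

The tin, grinder, tumbler and honey jar are all standing upright in the crate, and I handed the job in at 41.65 s. The jar's first placement caught the crate's rim, so I set it down on free worktop and regripped it. The thermos, glass, garlic, pantry jars and plate have not moved. The arm or its shadow hid the bottle, white-lidded jar and purple cup in the last view, but they matched their start positions mid-job. I viewed 12 pictures, over the limit of 10.

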